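# Empty the studio's rinse tank with the hook rod

### The job

Fold the rinse tank's cover right back, well past upright, then use the hook rod to lift every strainer cup that is in the tank out of its well and stand it upright in the white drip tray; do not touch the strainers with the gripper, they are dirty. Then hang the rod back in its fork and leave the cover half closed, standing at about 45 degrees, so that the tank can air. Leave the bottles and the jar where they are.

Things in the scene. Friction and masses are not known exactly. Their poses are not given: they have to be found in the camera images.
- tank: fixed grey rinse tank, 212 (x) x 106 (y) x 145 mm high. Origin: centre of underside. Three open wells in a row along x, centres x = -69, 0, +69 mm, each 64 (x) x 96 (y) mm inside, walls 5 mm. Ledges along y on each well's x walls reach 9 mm inwards, tops z = 37 mm: a strainer hangs on them by its ears, underside at z = 10 mm, loop crown about 65 mm below the rim. Cover hinged on the +y rim.
- cover (a joint): angle of the tank's green cover, rad: 0 = lying shut, pi/4 = half closed, leaning over the wells at 45 degrees, pi/2 = upright, 2.3 = fully back at its stop, leaning away from the wells to the tank's +y. Stiff hinge (about 0.2 N m): the cover stays where left; push it with closed fingertips from either side (2 to 6 N).
- cover_hinge (a point): point on the cover's hinge axis (tank frame x = 0, y = +53, z = 148 mm); the hinge runs along the tank's x. The cover is a plate 210 mm along the hinge, 108 mm from hinge to free edge, 6 mm thick, with a yellow strip by the free edge; shut, its underside is level with this point and it extends to the tank's -y; upright, its edge is 256 mm over the table.
- rod_grip (a point): centre of the hook rod's upright wooden handle, 16 x 16 x 54 mm, z up (loose tool, 90 g). Brass collar 30 x 30 x 5 mm, its underside 32 mm below this point. Steel shank 6 mm thick on the same axis down to a J hook: bar (6 mm thick) centre 142 mm below this point, 20 mm along this point's +x, then turned up, ending 15 mm over the bar's centre. In the fork the hook points about along the stand's +y.
- stand: fixed dark wood stand, 100 x 90 mm base, 150 mm high. Origin: on its underside below the rod's seat. Two steel prongs along its x from x = -30 to +50 mm, each 14 wide, 8 mm thick, 14 mm slot between, tops z = 150 mm: the rod's collar rests on them. Slot open to the stand's -x; post starts at x = +34 mm. The rod leaves and enters along the slot, collar raised a little.
- fork_seat (a point): point in the middle of the slot at the height of the prongs' tops (150 mm over the table), where the rod's shank belongs; the rod's handle centre hangs 32 mm above it; axes as the stand's
- tray: loose white drip tray, 250 (x) x 150 (y) mm outside, rim 18 mm high, walls and floor 4 mm thick. Origin: centre of its underside. May get knocked aside.
- strainer_red: loose strainer cup, red, 100 g, nozzles inside; may be absent (None). Origin: centre of underside, z up. Box 40 (x) x 44 (y) x 32 mm high; ears at the rim reach x = +-30 mm (16 mm wide in y, undersides z = 27 mm). Stiff wire loop (wire 4 mm) over it in its x-z plane, y = 0: legs at x = +-22, shoulders z = 60, crown at x = 0, wire centre z = 70 mm; free under the crown from z = 32 to 67 mm.
- strainer_blue: loose strainer cup, blue, built just like the red one (same origin, ears and wire loop); may be absent (None). To be hooked under its loop, the hook passing through along the cup's y.
- strainer_yellow: loose strainer cup, yellow, built just like the red one (same origin, ears and wire loop); may be absent (None)
- pink_bottle: pink squeeze bottle with white nozzle, 54 mm across, about 130 mm tall, a bystander; origin: centre of its underside
- green_bottle: green squeeze bottle, 52 mm across, about 130 mm tall, a bystander; origin: centre of its underside
- jar: amber jar with yellow lid, 64 mm across, 80 mm tall, a bystander; origin: centre of its underside
Mind the look-alikes: they are no part of the job. Of the things that look like the tank, the smaller one is meant. Of the things that look like the part that bears rod_grip, the smaller one is meant.

How it is judged:
By the outcome, as a careful person would: the job done as asked, in the order asked, and still so for the second after the job is handed in, with the robot touching nothing.
Of strainer_red, strainer_blue, strainer_yellow only 2 to 3 are there at a start; the rules pass over those that are not, and their reading is None.
At some moment in a run one of tray may be knocked a few centimetres aside while the robot is not near it.
It also fails if it takes over 210 s, if anything falls off the work surface, if the arm or the gripper's body presses on something with over 40 N, if the wrist force passes 120 N, or if a joint passes its speed limit or range.

### The arm

A 7-joint arm with a two-finger parallel gripper is mounted at the origin on the work surface. World frame = base frame: x ahead of the robot, y to its left, z up, the work surface at z = 0. Lengths are in m, angles in rad, forces in N, time in s.
With the tool pointing down it reaches from about 0.425 to 0.875 m from the base axis. Payload 4.7 kg.
Tool frame: the origin (TCP) lies at the very end of the fingers, on their centre line; the grasp point (between the pads) lies 19 mm behind it; z points along the fingers, y is the line along which they close (so a half turn about z gives the same grasp; the last joint's range is limited). The gripper opens to 87 mm and grips with 3 to 60 N. Pads are 19 mm wide; open, the fingers measure 117 mm over their backs; the gripper's body (75 mm by 190 mm) begins 51 mm behind the grasp point.
Start: joints at [-1.336, 0.321, -0.07, 1.45, 0.023, 1.371, -0.057], TCP at [0.142, 0.634, 0.191] pointing down, gripper open.
Joint ranges: [-2.86, 2.86], [-0.3, 2.09], [-1.38, 1.24], [0.06, 2.45], [-1.56, 4.7], [0.09, 2.05], [-2.69, 2.69]. Speed limits (rad/s): [2.57, 2.57, 3.14, 3.14, 3.14, 3.14, 3.14].

### API

Orientations are given as a rotation vector (axis times angle).
In Python, from bench import ctrl, imaging, ticket gives the robot as it stands.
- The arm moves only by the tool jog_arm, never from a script. Its argument "rows" is text: rows parted by semicolons, each of 7 numbers parted by spaces: the shift along the tool's x, y, z in cm, then the turn, a rotation vector about the tool's x, y, z in rad, then the closure, from -1 (fully open) to 1 (shut), so that 0 is half open. A call has 1 to 5 rows; each row shifts and turns the commanded pose from where the row before left it, along the tool's axes as they then stand; what a row does not reach is not made up. A row lasts 1/8 s, in which the tool goes at most 62.5 mm and 10.7 degrees, less where a joint would pass 70% of its speed; a pose out of reach is approached as far as the arm can. A call with a gripper value outside its range is refused whole. The fingers move at their own pace and stop on an object; "force" is the grip in N (left out, the last holds). Time passes only in rows, so rows that do not move let the fingers close. It gives the time, the measured TCP pose, the force, the opening and the grip force at its end, in the units of the state.
- ctrl.get_state(): the state, without advancing time (a new reading comes with each control period).
- imaging.get_image(name): name is "scene" or "top" or "wrist"; returns a dict with "img" (420x560x3 uint8, blue, green, red), "vertical_fov" (degrees; the focal length in pixels is half the picture's height over the tangent of half this angle, whatever the lens; pixels are square), "cx", "cy" (the principal point, pixels), "origin" and "orientation" of the camera in the world. Camera axes: x right, y down, z forward; pixel columns grow to the right and rows downward; lengths in m; the calibration is good to about 2 mm. A picture is of the moment at which its call begins. There is no depth.
- ticket.close_job(): hands the job in; it is judged then, once.
The state is a dict: "time": time; "joint_positions": joint angles; "qd": joint speeds; "joint_torque": joint torques, N m; "position": TCP position; "tool_rot": TCP orientation; "ft_force": force on the tool from outside, world axes, zero at the start; "torque": the same for the moment, N m; "grip_width": opening from 0.0 (shut) to 1.0 (fully open); "grip_force": force on a finger pad.
Only numpy, scipy, OpenCV 4.12 (cv2) and the standard library are available. Lean on these libraries where they do the work, as an engineer would, in place of code of your own. Each camera call takes 0.05 s, during which the arm holds its last target. There are 200 camera calls.

## Working session

There is one attempt and no reset: what is moved stays moved. The work goes in short steps, Python scripts to look and compute and a tool call to move; the robot and the scene stay as the last step left them, time stands still between calls to the robot, and variables do not carry over. Pictures are saved under pics/ and viewed, at most 14 in all, crops included, and the job is handed in when it is done.

Besides the shell and the picture viewer there is one more tool, called after "Call:" as a command line: name --argument value ..., lists and objects as JSON in quotes. jog_arm: Moves the arm, as the interface text tells. Its arguments: {"type":"object","properties":{"rows":{"type":"string"},"force":{"type":"number"}},"required":["rows"]}

```bash
ls; mkdir -p pics; python3 - <<'E'
from bench import ctrl, imaging
import cv2
s=ctrl.get_state()
for k,v in s.items(): print(k,v)
for n in("scene","top"):
    d=imaging.get_image(n); cv2.imwrite(f"pics/{n}0.png",d["img"])
    print(n,d["vertical_fov"],d["cx"],d["cy"],d["origin"],d["orientation"])
    print([k for k in d])
E
```

```text
pics
time 0.0
joint_positions [-1.3359211   0.32181782 -0.07007498  1.45169959  0.02258823  1.37074435
 -0.0569426 ]
qd [ 0.00139163  0.00111464  0.00122435 -0.00090609  0.00112465  0.00158742
  0.00132484]
joint_torque [ 8.70666304e-05 -4.91297829e+01 -4.03886363e-01 -3.12516582e+01
 -6.38398854e-02  4.42670239e-02  2.04113871e-04]
position [0.14226088 0.63361963 0.18985248]
tool_rot [-3.46111808e-01 -3.12234743e+00  2.95080535e-03]
ft_force [0.08522437 0.08247975 0.10459123]
torque [-0.02038006  0.00893723 -0.02199928]
grip_force 0.0
grip_width 0.9998615841741334
scene 46.94353559654833 276.66243813732495 208.3625468039385 [ 0.74033647 -0.16609423  1.3086501 ] [-2.66851743 -0.96678558  0.15444222]
['img', 'vertical_fov', 'cx', 'cy', 'origin', 'orientation']
top 55.63524334687317 273.1705304923943 214.1954483098726 [0.28499316 0.1331578  1.17078507] [-2.10805342  2.15390689 -0.19787632]
['img', 'vertical_fov', 'cx', 'cy', 'origin', 'orientation']
```

View pics/scene0.png

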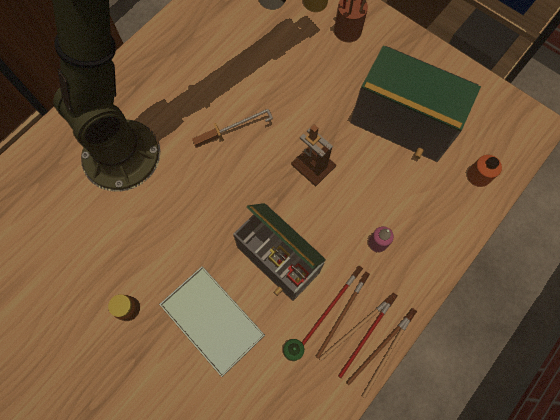

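View pics/top0.png

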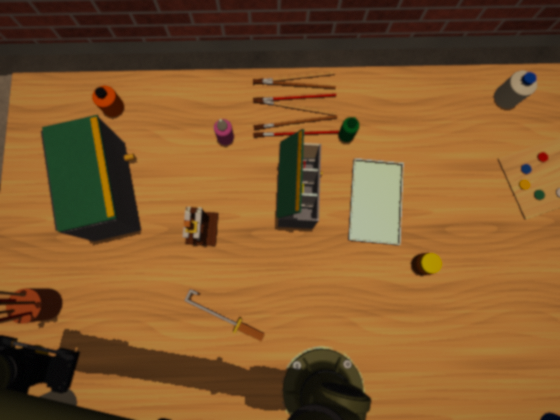

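Scene: small tank at (280,250), cover partly open, red and yellow strainers visible; stand with rod at (315,155); tray at (212,320). The long rod on the table and the large tank are look-alikes.

```bash
cat > h.py <<'E'
import numpy as np, cv2
from scipy.spatial.transform import Rotation as R
from bench import ctrl, imaging
def cam(n):
    d=imaging.get_image(n); h=d["img"].shape[0]
    d["f"]=h/2/np.tan(np.radians(d["vertical_fov"])/2); d["R"]=R.from_rotvec(d["orientation"]).as_matrix(); d["o"]=np.array(d["origin"]); return d
def ray(d,u,v):
    r=d["R"]@np.array([(u-d["cx"])/d["f"],(v-d["cy"])/d["f"],1]); return r/np.linalg.norm(r)
def onz(d,u,v,z):
    r=ray(d,u,v); return d["o"]+r*(z-d["o"][2])/r[2]
def proj(d,p):
    c=d["R"].T@(np.array(p)-d["o"]); return np.array([d["cx"]+d["f"]*c[0]/c[2],d["cy"]+d["f"]*c[1]/c[2]])
def tri(d1,p1,d2,p2):
    r1,r2=ray(d1,*p1),ray(d2,*p2)
    t=np.linalg.lstsq(np.c_[r1,-r2],d2["o"]-d1["o"],rcond=None)[0]
    a,b=d1["o"]+t[0]*r1,d2["o"]+t[1]*r2; return (a+b)/2,np.linalg.norm(a-b)
def crop(d,x0,y0,x1,y1,k,name):
    im=cv2.resize(d["img"][y0:y1,x0:x1],None,fx=k,fy=k,interpolation=cv2.INTER_CUBIC); im=cv2.convertScaleAbs(im,alpha=1.5,beta=10)
    for x in range(x0-x0%10+10,x1,10): cv2.line(im,((x-x0)*k,0),((x-x0)*k,4 if x%50 else 12),(255,255,255),1)
    for y in range(y0-y0%10+10,y1,10): cv2.line(im,(0,(y-y0)*k),(4 if y%50 else 12,(y-y0)*k),(255,255,255),1)
    cv2.imwrite("pics/"+name,im); return im
E
python3 - <<'E'
from h import *
s=cam("scene");t=cam("top")
print(proj(s,[0,0,0]),proj(t,[0,0,0]), proj(t,ctrl.get_state()["position"]))
a=crop(s,225,115,355,305,4,"a.png"); 
b=crop(t,175,120,330,245,5,"b.png")
h=np.zeros((600,800,3),np.uint8); 
a=cv2.resize(a,None,fx=.75,fy=.75)
crop(s,225,195,335,305,5,"c.png")
for d,pt,z in((s,(212,320),.018),(t,(376,202),.018),(s,(315,155),.15),(t,(195,222),.15)): print(onz(d,*pt,z))
E
```

```text
[120.24372969 153.53612485] [321.42559629 389.41577175] [ 59.45715499 352.42137259]
[ 0.5354849 -0.1830986  0.018    ]
[ 0.52307694 -0.18245686  0.018     ]
[0.47924939 0.30454701 0.15      ]
[0.45269496 0.32739105 0.15      ]
```

View pics/b.png

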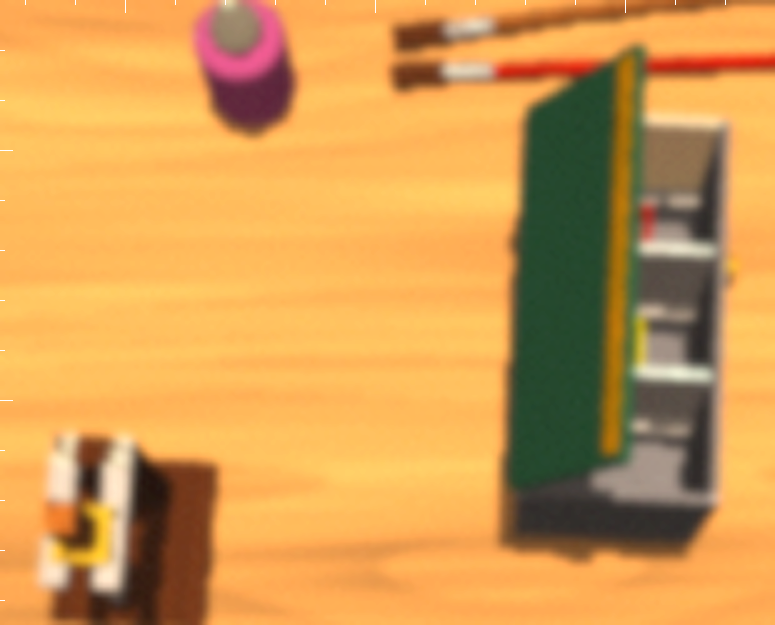

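View pics/a.png

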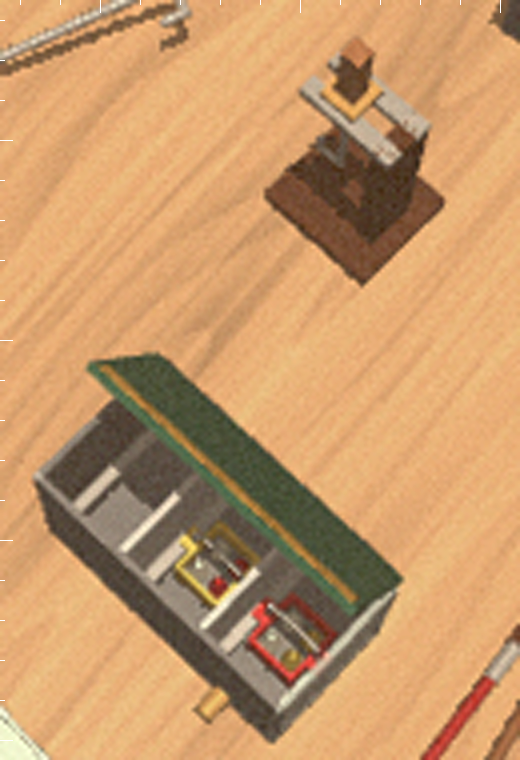

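Views show: stand prongs with rod, slot open towards -x; tank x ≈ world x, cover hinged at +y at ~50°; yellow in the middle well, red in the +x well, -x well empty.

```bash
python3 - <<'E'
from h import *
np.set_printoptions(precision=4,suppress=True)
s=cam("scene");t=cam("top")
B=lambda x,y:(175+x/5-.4,120+y/5-.4); A=lambda x,y:(225+x/4-.4,115+y/4-.4)
print("tank -x-y T,S",onz(t,*B(715,505),.145),onz(s,*A(38,478),.145))
print("tank +x-y",onz(t,*B(725,122),.145),onz(s,*A(276,708),.145))
print("tank +x+y S",onz(s,*A(398,592),.145))
for n,p in dict(Lopen=(50,588),Ropen=(112,595),Ltop=(67,435),Rtop=(125,437)).items(): print(n,onz(t,*B(*p),.15))
for n,p in dict(Lopen=(303,90),Ropen=(330,62),Lend=(397,160),Rend=(425,128)).items(): print("S",n,onz(s,*A(*p),.15))
print("collar",onz(t,*B(83,533),.155),onz(s,*A(355,97),.155))
print("handle top",onz(t,*B(60,518),.209),onz(s,*A(358,47),.209))
# colored: tray, cover strip
for n,d in(("s",s),("t",t)):
    im=d["img"]; hsv=cv2.cvtColor(im,cv2.COLOR_BGR2HSV)
    m=((hsv[...,1]<60)&(hsv[...,2]>150)).astype(np.uint8)
    c=max(cv2.findContours(m,0,2)[0],key=cv2.contourArea); c=cv2.approxPolyDP(c,6,True)[:,0]
    P=[onz(d,*q,.018) for q in c]; print("tray",n,np.array(P)[:,:2].tolist(),np.mean(P,0))
print("strip ends", tri(s,A(103,368),t,B(610,455)), tri(s,A(352,603),t,B(628,55)))
print("hinge ends? S",onz(s,*A(398,582),.148),"T",onz(t,*B(512,488),.148),onz(t,*B(528,108),.148))
E
```

```text
tank -x-y T,S [0.4504 0.0084 0.145 ] [0.4572 0.0089 0.145 ]
tank +x-y [ 0.6603 -0.0058  0.145 ] [ 0.6611 -0.0068  0.145 ]
tank +x+y S [0.6737 0.0957 0.145 ]
Lopen [0.4136 0.3536 0.15  ]
Ropen [0.4093 0.3217 0.15  ]
Ltop [0.4938 0.3462 0.15  ]
Rtop [0.4921 0.3159 0.15  ]
S Lopen [0.4172 0.3203 0.15  ]
S Ropen [0.418  0.3479 0.15  ]
S Lend [0.4963 0.3203 0.15  ]
S Rend [0.4963 0.3502 0.15  ]
collar [0.4411 0.3361 0.155 ] [0.4481 0.3362 0.155 ]
handle top [0.4405 0.3366 0.209 ] [0.4415 0.3413 0.209 ]
tray s [[0.4242112615170289, -0.10058329791248384], [0.4084631567389432, -0.23526646529046574], [0.6429998793882341, -0.2640253411208518], [0.6570823678853861, -0.12458185329064358]] [ 0.5332 -0.1811  0.018 ]
tray t [[0.6475925282450752, -0.12738838650416873], [0.4175837460743704, -0.09932172431191127], [0.40010972195972216, -0.23243968210780225], [0.6323502970382218, -0.2593708123104784]] [ 0.5244 -0.1796  0.018 ]
strip ends (array([0.4626, 0.0694, 0.2313]), np.float64(0.0024863208569339463)) (array([0.6628, 0.0535, 0.2363]), np.float64(0.000441338809719846))
hinge ends? S [0.67   0.0999 0.148 ] T [0.4612 0.1143 0.148 ] [0.6692 0.1008 0.148 ]
```

```bash
cat > go.py <<'E'
import sys; from h import *
# usage: go.py yawdeg x y z  -> shift (cm, tool axes) and turn to a tool-down pose with tool y at world yaw+90
a=[float(v) for v in sys.argv[1:]]; s=ctrl.get_state(); Rt=R.from_rotvec(s["tool_rot"])
y=np.radians(a[0]); c,q=np.cos(y),np.sin(y)
G=R.from_matrix(np.array([[-c,-q,0],[-q,c,0],[0,0,-1]]).T.T)
G=R.from_matrix(np.array([[-c,-q,0],[-q,c,0],[0,0,-1]]))
np.set_printoptions(precision=3,suppress=True)
print("t",s["time"],"pos",s["position"],"turn",(Rt.inv()*G).as_rotvec(),"F",s["ft_force"],"w",s["grip_width"],s["grip_force"],"q",s["joint_positions"])
P=s["position"]
for i in range(1,len(a),3): 
    d=np.array(a[i:i+3])-P; P=np.array(a[i:i+3]); print("shift cm (now axes)",Rt.inv().apply(d)*100,"(goal axes)",G.inv().apply(d)*100)
E
python3 go.py -4 .142 .634 .4 .562 -.01 .4 .562 -.01 .2
```

```text
t 0.3 pos [0.142 0.634 0.191] turn [-0.001  0.    -0.151] F [-0.293 -1.161  0.054] w 0.9951409563619071 0.0 q [-1.336  0.321 -0.07   1.451  0.023  1.371 -0.057]
shift cm (now axes) [  0.031  -0.022 -20.941] (goal axes) [  0.033  -0.004 -20.941]
shift cm (now axes) [-55.082 -53.641   0.037] (goal axes) [-46.39  -61.313   0.   ]
shift cm (now axes) [ 0.001  0.012 20.   ] (goal axes) [ 0.  0. 20.]
```

Call:
jog_arm --rows "0 0 -5 0 0 -0.15 1; 0 0 -5 0 0 0 1; 0 0 -5 0 0 0 1; 0 0 -6 0 0 0 1; 0 0 0 0 0 0 1"

```text
time: 0.92
position: [0.1426, 0.6358, 0.4073]
tool_rot: [0.111, 3.138, 0.016]
ft_force: [1.2, -0.2, -0.9]
grip_width: 0.513
grip_force: 0.0
```

```bash
python3 go.py -4  .562 -.01 .4 .562 -.01 .2
```

```text
t 0.925 pos [0.143 0.636 0.407] turn [ 0.01   0.001 -0.001] F [ 1.165 -0.217 -0.896] w 0.5132645793197131 0.0 q [-1.336  0.321 -0.081  1.026  0.026  1.785  0.093]
shift cm (now axes) [-46.405 -61.461   0.143] (goal axes) [-46.346 -61.501   0.735]
shift cm (now axes) [ 0.023 -0.209 19.999] (goal axes) [ 0.  0. 20.]
```

Call:
jog_arm --rows "-3.1 -4.1 0 0 0 0 1;-3.1 -4.1 0 0 0 0 1;-3.1 -4.1 0 0 0 0 1;-3.1 -4.1 0 0 0 0 1;-3.1 -4.1 0 0 0 0 1"

```text
time: 1.55
position: [0.2832, 0.4169, 0.4001]
tool_rot: [-0.111, -3.139, 0.001]
ft_force: [0.2, 0.7, 0.5]
grip_width: 0.019
grip_force: 0.0
```

Call:
jog_arm --rows "-3.1 -4.1 0 0 0 0 1;-3.1 -4.1 0 0 0 0 1;-3.1 -4.1 0 0 0 0 1;-3.1 -4.1 0 0 0 0 1;-3.1 -4.1 0 0 0 0 1"

```text
time: 2.17
position: [0.423, 0.2016, 0.4002]
tool_rot: [-0.111, -3.139, 0.0]
ft_force: [0.7, -0.5, 0.1]
grip_width: 0.002
grip_force: 0.0
```

Call:
jog_arm --rows "-3.1 -4.1 0 0 0 0 1;-3.1 -4.1 0 0 0 0 1;-3.1 -4.1 0 0 0 0 1;-3.1 -4.1 0 0 0 0 1;-3.1 -4.1 0 0 0 0 1"

```text
time: 2.8
position: [0.5631, -0.0134, 0.4002]
tool_rot: [-0.11, -3.139, -0.001]
ft_force: [0.4, 0.5, 1.2]
grip_width: 0.0
grip_force: 0.0
```

```bash
python3 go.py -4  .562 -.01 .4 .562 -.01 .2
```

```text
t 2.8 pos [ 0.563 -0.013  0.4  ] turn [ 0.    -0.001 -0.001] F [0.422 0.504 1.192] w 0.00044868485729489233 0.0 q [-0.58   0.129  0.641  1.298 -0.078  1.74   1.545]
shift cm (now axes) [0.136 0.334 0.024] (goal axes) [0.136 0.334 0.023]
shift cm (now axes) [-0.013 -0.008 20.   ] (goal axes) [ 0.  0. 20.]
```

Call:
jog_arm --rows "0 0 5 0 0 0 1;0 0 5 0 0 0 1;0 0 5 0 0 0 1;0 0 5 0 0 0 1;0 0 0 0 0 0 1"

```text
time: 3.42
position: [0.5591, -0.012, 0.1967]
tool_rot: [-0.111, -3.131, 0.002]
ft_force: [-0.4, -0.4, 0.5]
grip_width: 0.005
grip_force: 0.0
```

Call:
jog_arm --rows "0 1.5 0 0 0 0 1;0 1.5 0 0 0 0 1;0 1.5 0 0 0 0 1;0 1.5 0 0 0 0 1;0 1 0 0 0 0 1"

```text
time: 4.05
position: [0.5683, 0.0573, 0.2018]
tool_rot: [0.112, 3.138, -0.003]
ft_force: [-0.7, -4.5, 2.6]
grip_width: 0.005
grip_force: 2.0
```

Call:
jog_arm --rows "0 1 0 0 0 0 1;0 1 0 0 0 0 1;0 1 0 0 0 0 1;0 1 0 0 0 0 1;0 1 0 0 0 0 1"

```text
time: 4.68
position: [0.5711, 0.1082, 0.2004]
tool_rot: [-0.111, -3.139, 0.001]
ft_force: [1.1, -2.9, -0.8]
grip_width: 0.001
grip_force: 1.3
```

```bash
python3 go.py -4  .57 .14 .2; python3 - <<'E'
from h import *
t=cam("scene"); crop(t,215,165,345,305,4,"d.png")
E
```

```text
t 4.675 pos [0.571 0.108 0.2  ] turn [-0.001 -0.    -0.001] F [ 1.091 -2.923 -0.81 ] w 0.0012909907236482454 1.3021442759782076 q [-0.71   0.181  0.544  1.632 -0.095  1.355  1.348]
shift cm (now axes) [0.334 3.164 0.036] (goal axes) [0.332 3.164 0.037]
```

View pics/d.png

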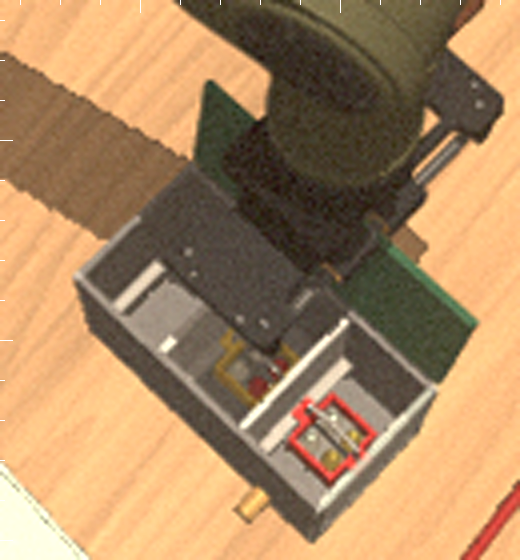

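The cover is past upright with the fingers behind it; the -x well is empty. Push on to the stop.

Call:
jog_arm --rows "0 0.8 0 0 0 0 1;0 0.8 0 0 0 0 1;0 0.8 0 0 0 0 1;0 0.5 0 0 0 0 1;0 0 0 0 0 0 1"

```text
time: 5.35
position: [0.5733, 0.138, 0.2012]
tool_rot: [0.109, 3.139, 0.003]
ft_force: [0.3, 0.6, 0.9]
grip_width: 0.007
grip_force: 0.0
```

Call:
jog_arm --rows "0 0.4 0 0 0 0 1;0 0.3 0 0 0 0 1;0 0.2 0 0 0 0 1;0 0 0 0 0 0 1"

```text
time: 5.85
position: [0.5739, 0.1459, 0.201]
tool_rot: [0.111, 3.14, 0.001]
ft_force: [-0.7, -1.4, -0.1]
grip_width: 0.004
grip_force: 0.4
```

Call:
jog_arm --rows "0 0.3 0 0 0 0 1;0 0.3 0 0 0 0 1;0 0.2 0 0 0 0 1;0 0 0 0 0 0 1"

```text
time: 6.35
position: [0.5745, 0.1541, 0.201]
tool_rot: [0.11, 3.14, 0.001]
ft_force: [-0.1, -0.6, -0.1]
grip_width: 0.004
grip_force: 0.2
```

Call:
jog_arm --rows "0 0.3 0 0 0 0 1;0 0.2 0 0 0 0 1;0 0.2 0 0 0 0 1;0 0 0 0 0 0 1"

```text
time: 6.85
position: [0.575, 0.161, 0.201]
tool_rot: [0.11, 3.139, 0.001]
ft_force: [0.0, -1.2, -0.0]
grip_width: 0.008
grip_force: 0.3
```

Call:
jog_arm --rows "0 0.3 0 0 0 0 1;0 0.3 0 0 0 0 1;0 0 0 0 0 0 1"

```text
time: 7.22
position: [0.5753, 0.1677, 0.201]
tool_rot: [0.109, 3.14, 0.002]
ft_force: [-0.4, -0.2, 0.7]
grip_width: 0.008
grip_force: 0.0
```

```bash
python3 go.py -4  .45 .335 .3; python3 - <<'E'
from h import *
t=cam("top"); crop(t,175,120,330,245,5,"e.png")
E
```

```text
t 7.225 pos [0.575 0.168 0.201] turn [0.001 0.    0.   ] F [-0.39  -0.189  0.677] w 0.0075628998469617756 0.0 q [-0.761  0.22   0.511  1.587 -0.11   1.363  1.263]
shift cm (now axes) [13.661 15.827 -9.884] (goal axes) [13.666 15.812 -9.901]
```

View pics/e.png

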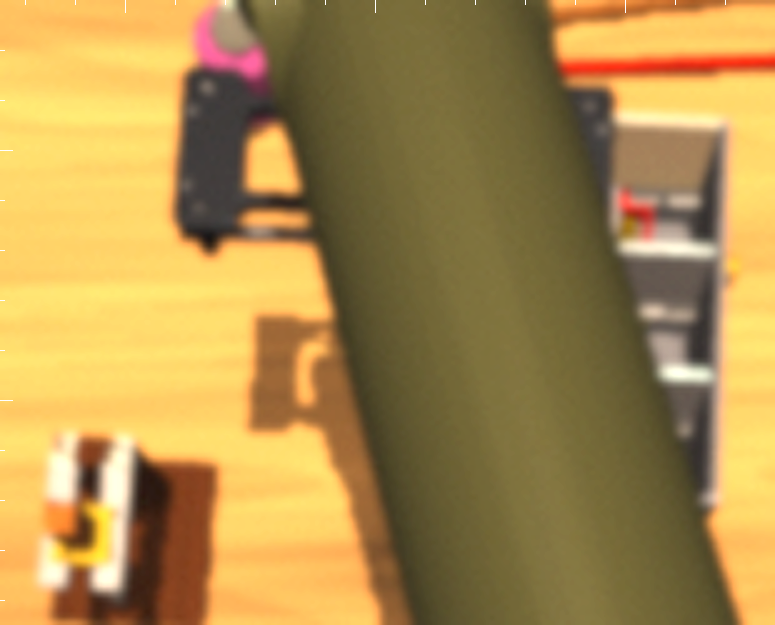

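Arm covers the view; raise and look at the cover.

Call:
jog_arm --rows "0 -0.5 -5 0 0 0 1;0 0 -5 0 0 0 1;5 5 -3 0 0 0 1;5 5 0 0 0 0 1;3.7 5.3 0 0 0 0 0"

```text
time: 7.9
position: [0.4631, 0.3071, 0.3265]
tool_rot: [0.112, 3.138, 0.004]
ft_force: [0.6, 0.8, 0.6]
grip_width: 0.055
grip_force: 0.0
```

```bash
python3 go.py -4  .45 .335 .3; python3 - <<'E'
from h import *
t=cam("scene"); crop(t,215,115,355,305,3,"f1.png")
t=cam("top"); crop(t,175,120,330,245,4,"f2.png")
a,b=cv2.imread("pics/f1.png"),cv2.imread("pics/f2.png")
o=np.zeros((570,800,3),np.uint8); o[:570,:420]=a[:570,:420]; b=cv2.resize(b,(380,306)); o[:306,420:]=b
w=cam("wrist")["img"]; w=cv2.resize(w,(350,262)); o[308:570,425:775]=w
cv2.imwrite("pics/f.png",o)
E
```

```text
t 7.9 pos [0.463 0.307 0.326] turn [ 0.002  0.001 -0.002] F [0.566 0.844 0.592] w 0.05522650253058169 0.0 q [-0.987  0.083  0.384  1.473 -0.032  1.589  0.895]
shift cm (now axes) [1.509 2.684 2.653] (goal axes) [1.502 2.692 2.649]
```

View pics/f.png

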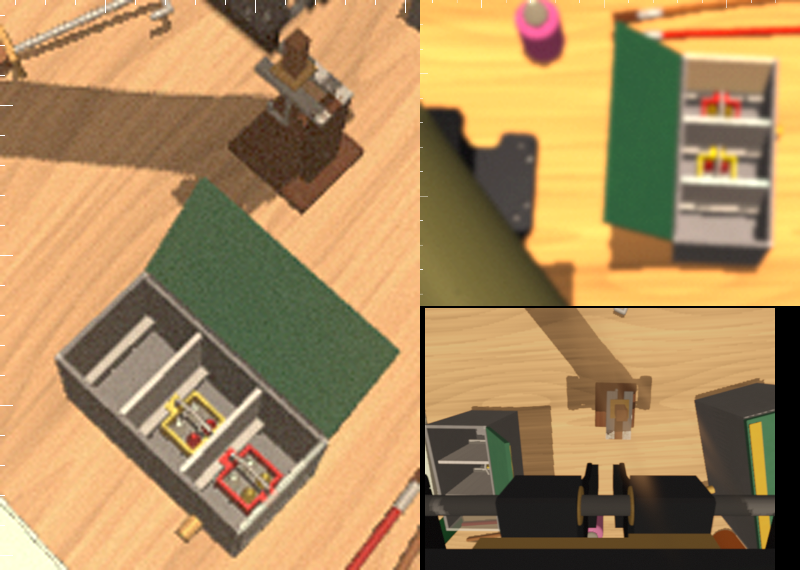

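```bash
python3 - <<'E'
from h import *
np.set_printoptions(precision=4,suppress=True)
s=cam("scene");t=cam("top")
A=lambda x,y:(215+x/3-.4,115+y/3-.4); k=620/380*1/4; B=lambda x,y:(175+(x-420)*k-.4,120+y*k-.4)
print("cover edge",tri(s,A(205,178),t,B(605,222)),tri(s,A(398,352),t,B(615,22)))
print("+y corners S",onz(s,*A(147,276),.145),onz(s,*A(325,440),.145),"T",onz(t,*B(673,243),.145),onz(t,*B(684,55),.145))
print("-y corners S",onz(s,*A(58,357),.145),"T",onz(t,*B(768,247),.145),onz(t,*B(776,60),.145))
for n,d,box in(("s",s,(225,195,335,305)),("t",t,(270,130,325,230))):
    im=d["img"]; hsv=cv2.cvtColor(im,cv2.COLOR_BGR2HSV).astype(int)
    for c,(lo,hi) in dict(red=(0,9),yel=(22,34)).items():
        H=hsv[...,0]; m=((H>=lo)&(H<=hi)&(hsv[...,1]>150)&(hsv[...,2]>60)); 
        if c=="red": m|=(H>=174)&(hsv[...,1]>150)&(hsv[...,2]>60)
        M=np.zeros(m.shape,np.uint8); x0,y0,x1,y1=box; M[y0:y1,x0:x1]=m[y0:y1,x0:x1]
        cs=cv2.findContours(M,0,1)[0]; P=np.vstack([q for q in cs if cv2.contourArea(q)>4] or cs)
        r=cv2.minAreaRect(P); print(n,c,M.sum(),np.array(r[0]),r[1],r[2],onz(d,*r[0],.042))
E
```

```text
cover edge (array([0.4673, 0.1823, 0.2278]), np.float64(0.004626336178675052)) (array([0.6748, 0.1682, 0.2262]), np.float64(0.001079860222659976))
+y corners S [0.4669 0.111  0.145 ] [0.6694 0.0965 0.145 ] T [0.4576 0.1123 0.145 ] [0.6679 0.0951 0.145 ]
-y corners S [0.456  0.0096 0.145 ] T [0.4512 0.0112 0.145 ] [ 0.66   -0.0063  0.145 ]
s red 153 [305.5 282.5] (70.71067810058594, 16.970561981201172) 45.0 [0.663  0.0458 0.042 ]
s yel 47 [271.95 252.65] (3.4785051345825195, 11.384199142456055) 18.43494987487793 [0.5439 0.0507 0.042 ]
t red 235 [299.97   160.1618] (57.5704345703125, 50.110904693603516) 87.95458984375 [0.649  0.0405 0.042 ]
t yel 62 [295.9417 185.3173] (16.03058624267578, 10.473316192626953) 4.085616588592529 [0.5728 0.0548 0.042 ]
```

Cover is at its stop (edge ≈132°). Now over the rod.

Call:
jog_arm --rows "1 1.5 0 0 0 0 -1;0.7 1.2 0 0 0 0 -1;0 0 0 0 0 0 -1;0 0 0 0 0 0 -1;0 0 0 0 0 0 -1"

```text
time: 8.78
position: [0.4497, 0.3333, 0.3254]
tool_rot: [0.113, 3.139, -0.0]
ft_force: [-0.1, 0.2, 0.4]
grip_width: 0.833
grip_force: 0.0
```

```bash
python3 go.py -4  .444 .337 .3 .444 .337 .166; python3 - <<'E'
from h import *
np.set_printoptions(precision=4,suppress=True)
s=cam("scene");t=cam("top");w=cam("wrist")
A=lambda x,y:(215+x/3-.4,115+y/3-.4); k=620/380*1/4; B=lambda x,y:(175+(x-420)*k-.4,120+y*k-.4)
print("yel",onz(s,*A(192,420),.042),onz(t,*B(716,163),.042)); print("red",onz(s,*A(248,478),.042),onz(t,*B(720,105),.042))
for p in([.444,.337,.209],[.444,.337,.155],[.444,.337,.04]): print(proj(w,p))
print(w["o"])
crop(w,0,0,560,420,1,"w1.png")
E
```

```text
t 8.775 pos [0.45  0.333 0.325] turn [-0.     0.    -0.002] F [-0.085  0.157  0.424] w 0.8332866020477038 0.0 q [-1.016  0.094  0.362  1.463 -0.033  1.59   0.843]
shift cm (now axes) [0.594 0.332 2.544] (goal axes) [0.593 0.333 2.544]
shift cm (now axes) [ 0.003  0.001 13.4  ] (goal axes) [ 0.   0.  13.4]
yel [0.561 0.058 0.042] [0.5705 0.0567 0.042 ]
red [0.6321 0.0496 0.042 ] [0.6422 0.0496 0.042 ]
[292.3484 186.8412]
[291.7683 174.0581]
[290.9477 155.9768]
[0.367  0.3388 0.5195]
```

View pics/w1.png

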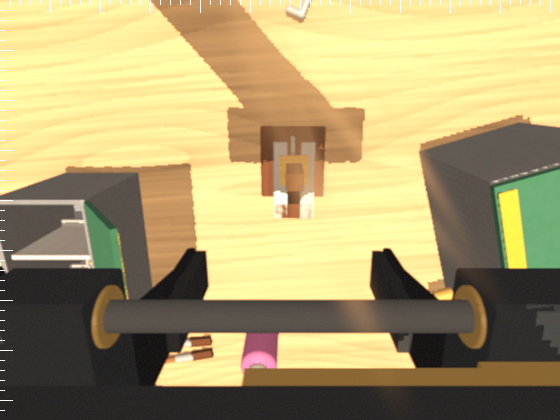

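Handle top at wrist pixel (295,186), expected (292,187): estimate good to ~2 mm. Descend and grip.

Call:
jog_arm --rows "0.3 0.2 4 0 0 0 -1;0.3 0.2 4 0 0 0 -1;0 0 4 0 0 0 -1;0 0 3.9 0 0 0 -1;0 0 0 0 0 0 -1"

```text
time: 9.55
position: [0.4417, 0.3366, 0.1635]
tool_rot: [-0.111, -3.135, 0.007]
ft_force: [-0.2, 0.8, -0.7]
grip_width: 0.996
grip_force: 0.0
```

Call:
jog_arm --rows "0 0 0 0 0 0 1;0 0 0 0 0 0 1;0 0 0 0 0 0 1;0 0 0 0 0 0 1;0 0 0 0 0 0 1" --force 30

```text
time: 10.18
position: [0.4436, 0.3384, 0.1666]
tool_rot: [0.111, 3.139, 0.0]
ft_force: [0.4, -0.2, -1.3]
grip_width: 0.517
grip_force: 0.0
```

Call:
jog_arm --rows "0 0 0 0 0 0 1;0 0 0 0 0 0 1;0 0 0 0 0 0 1;0 0 0 0 0 0 1"

```text
time: 10.68
position: [0.4435, 0.3384, 0.1663]
tool_rot: [0.111, 3.14, 0.0]
ft_force: [-0.4, 0.1, -1.3]
grip_width: 0.181
grip_force: 30.0
```

Call:
jog_arm --rows "0 0 -0.5 0 0 0 1;0 0 -0.5 0 0 0 1;0 0 0 0 0 0 1;0 0 0 0 0 0 1"

```text
time: 11.18
position: [0.4435, 0.3383, 0.1764]
tool_rot: [0.111, 3.14, 0.0]
ft_force: [-0.5, -0.3, -1.0]
grip_width: 0.176
grip_force: 30.0
```

Call:
jog_arm --rows "1.2 0 0 0 0 0 1;1.5 0 0 0 0 0 1;1.5 0 0 0 0 0 1;1.5 0 0 0 0 0 1;0.8 0 0 0 0 0 1"

```text
time: 11.8
position: [0.3773, 0.3433, 0.1765]
tool_rot: [-0.109, -3.14, -0.001]
ft_force: [0.1, 0.4, -1.1]
grip_width: 0.183
grip_force: 30.0
```

Call:
jog_arm --rows "0 0 0 0 0 0 1;0 0 -4 0 0 0 1;0 0 -5 0 0 0 1;0 0 -6 0 0 0 1;0 0 -6 0 0 0 1"

```text
time: 12.42
position: [0.3793, 0.3424, 0.3883]
tool_rot: [0.113, 3.139, 0.0]
ft_force: [0.6, -0.6, -0.5]
grip_width: 0.18
grip_force: 30.0
```

```bash
python3 go.py -4  .562 0.043 .375; python3 - <<'E'
from h import *
s=cam("scene");t=cam("top"); a=crop(s,200,90,350,305,2,"g1.png");b=crop(t,160,120,330,300,2,"g2.png")
p=ctrl.get_state()["position"]
S=cv2.resize(a,None,fx=1.3,fy=1.3); T=cv2.resize(b,None,fx=1.15,fy=1.15)
o=np.zeros((600,800,3),np.uint8); o[:S.shape[0],:S.shape[1]]=S; o[:T.shape[0],400:400+T.shape[1]]=T
cv2.imwrite("pics/g.png",o)
for z in(0,-.125): print(proj(s,p+[0,0,z]),proj(t,p+[0,0,z]))
E
```

```text
t 12.425 pos [0.379 0.342 0.388] turn [ 0.     0.001 -0.002] F [ 0.614 -0.59  -0.533] w 0.18037732374826967 29.973953068256378 q [-1.091 -0.006  0.304  1.437  0.002  1.71   0.712]
shift cm (now axes) [-20.376 -28.551   1.337] (goal axes) [-20.316 -28.594   1.332]
[299.70833168  69.93340147] [162.47961532 238.48226767]
[297.36962774  99.8260619 ] [177.29021758 244.95420093]
```

View pics/g.png

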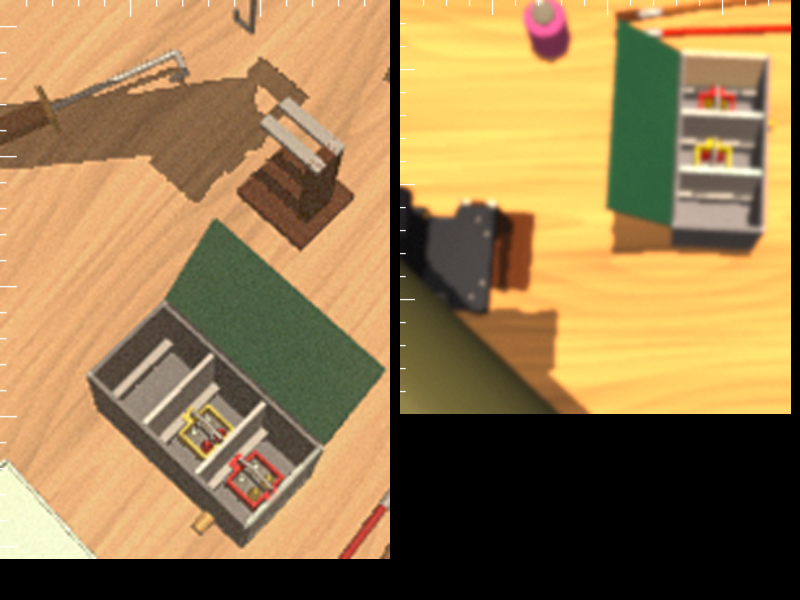

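```bash
python3 - <<'E'
from h import *
s=cam("scene"); p=np.array([.3793,.3424,.3883])+[0,0,-.125]
b=proj(s,p); print("bar",(b-[200,90])*2.6)
for a in range(0,360,30):
    q=p+[.02*np.cos(np.radians(a)),.02*np.sin(np.radians(a)),0]; print(a,(proj(s,q)-[200,90])*2.6,(proj(s,q+[0,0,.015])-[200,90])*2.6)
crop(s,265,85,325,125,10,"k.png")
E
```

```text
bar [250.03546598  28.66061351]
0 [266.52734327  40.64694028] [267.35407394  32.34579643]
30 [270.9678254   31.85069466] [271.84645718  23.46345958]
60 [269.78669566  22.24682027] [270.648599    13.76617973]
90 [263.34040914  14.40186162] [264.12241113   5.84537596]
120 [253.3690932  10.384076 ] [254.02973406   1.7888859 ]
150 [242.51777415  11.24295101] [243.04745471   2.65597596]
180 [233.65432206  16.75476796] [234.07756836   8.2208662 ]
210 [229.14039741  25.47621547] [229.50993444  17.02675914]
240 [230.2120393  35.0978512] [230.59563252  26.74219066]
270 [236.62227797  43.03537014] [237.08490835  34.75759088]
300 [246.66703603  47.1279562 ] [247.2528357  38.8905273]
330 [257.62784544  46.25131901] [258.34727777  38.00528469]
```

View pics/k.png

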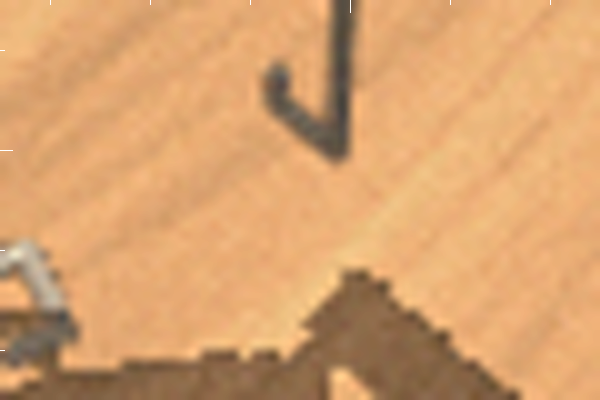

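The hook actually points along world -x (bar from pixel (299,100) to (292,95)), i.e. tool +x. I turn the tool +90° about its z so that it points to tank +y.

Call:
jog_arm --rows "0 0 0 0 0 0.175 1;0 0 0 0 0 0.175 1;0 0 0 0 0 0.175 1;0 0 0 0 0 0.175 1;0 0 0 0 0 0.175 1" --force 40

```text
time: 13.2
position: [0.3787, 0.3424, 0.3844]
tool_rot: [-1.44, -2.792, 0.004]
ft_force: [0.8, -0.6, -1.5]
grip_width: 0.176
grip_force: 40.0
```

Call:
jog_arm --rows "0 0 0 0 0 0.175 1;0 0 0 0 0 0.175 1;0 0 0 0 0 0.175 1;0 0 0 0 0 0.171 1;0 0 0 0 0 0 1"

```text
time: 13.82
position: [0.3787, 0.3424, 0.3848]
tool_rot: [2.297, 2.142, -0.004]
ft_force: [1.2, -0.4, -0.1]
grip_width: 0.172
grip_force: 40.0
```

```bash
python3 go.py -94  .562 0.022 .388
```

```text
t 13.825 pos [0.379 0.342 0.385] turn [-0.001  0.002  0.   ] F [ 1.192 -0.433 -0.076] w 0.17229400331318434 39.97450053691864 q [-1.086 -0.005  0.299  1.443  0.002  1.706 -0.857]
shift cm (now axes) [-30.687  20.517  -0.283] (goal axes) [-30.685  20.519  -0.323]
```

Call:
jog_arm --rows "-3.1 2.05 0 0 0 0 1;-3.1 2.05 0 0 0 0 1;-3.1 2.05 0 0 0 0 1;-3.1 2.05 0 0 0 0 1;-3.1 2.05 0 0 0 0 1"

```text
time: 14.45
position: [0.4704, 0.1796, 0.3855]
tool_rot: [-2.295, -2.145, 0.001]
ft_force: [0.4, -0.2, -1.4]
grip_width: 0.175
grip_force: 40.0
```

Call:
jog_arm --rows "-3.1 2.05 0 0 0 0 1;-3.1 2.05 0 0 0 0 1;-3.1 2.05 0 0 0 0 1;-3.1 2.05 0 0 0 0 1;-2.8 2.05 0 0 0 0 1"

```text
time: 15.08
position: [0.5617, 0.0206, 0.3856]
tool_rot: [-2.295, -2.144, 0.001]
ft_force: [0.4, 0.5, -1.0]
grip_width: 0.176
grip_force: 40.0
```

Call:
jog_arm --rows "0 0 2.5 0 0 0 1;0 0 2.5 0 0 0 1;0 0 2 0 0 0 1;0 0 0 0 0 0 1"

```text
time: 15.58
position: [0.5602, 0.022, 0.3142]
tool_rot: [-2.295, -2.142, 0.005]
ft_force: [-0.2, -0.5, -0.2]
grip_width: 0.177
grip_force: 40.0
```

```bash
python3 go.py -94  .562 0.022 .3 .562 .022 .178; python3 - <<'E'
from h import *
s=cam("scene");t=cam("top"); a=crop(s,220,160,330,300,4,"m1.png");b=crop(t,265,125,330,240,4,"m2.png"); w=cam("wrist")
p=ctrl.get_state()["position"]
S=cv2.resize(a,None,fx=1,fy=1)
o=np.zeros((600,800,3),np.uint8); o[:560,:440]=S; o[:460,450:450+b.shape[1]]=b
cv2.imwrite("pics/m.png",o); print(proj(s,p-[0,0,.1263]),(proj(s,p-[0,0,.1263])-[220,160])*4)
cv2.imwrite("pics/w2.png",w["img"])
E
```

```text
t 15.575 pos [0.56  0.022 0.314] turn [-0.004  0.001  0.001] F [-0.235 -0.521 -0.175] w 0.1765657821563722 39.97347414493561 q [-0.707  0.108  0.686  1.488 -0.068  1.573 -0.093]
shift cm (now axes) [0.01  0.186 1.418] (goal axes) [0.009 0.18  1.419]
shift cm (now axes) [ 0.013  0.049 12.2  ] (goal axes) [ 0.   0.  12.2]
[269.40494063 252.29629453] [197.61976253 369.18517813]
```

View pics/m.png

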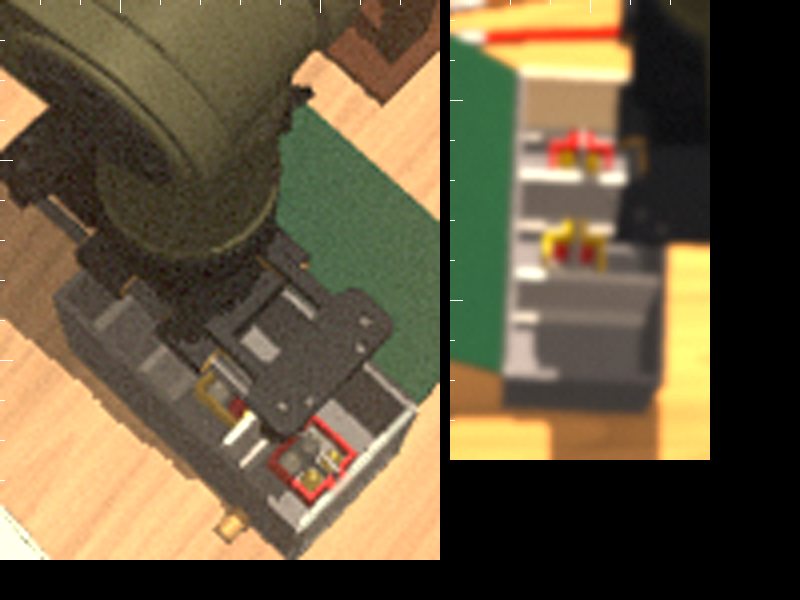

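View pics/w2.png

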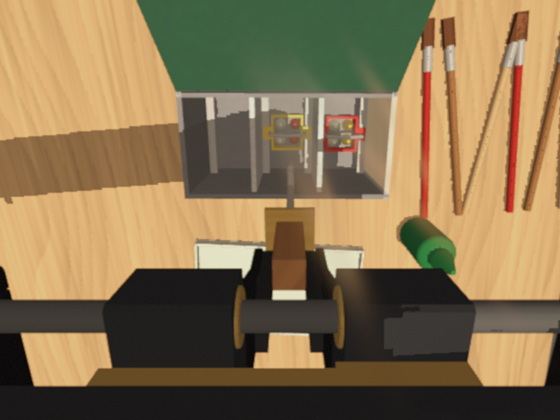

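Wrist view: yellow cup centred at (287,131), red at (341,132), shank end near (290,172).

```bash
python3 - <<'E'
from h import *
np.set_printoptions(precision=4,suppress=True)
w=cam("wrist"); p=ctrl.get_state()["position"]; print(p)
print("yel",onz(w,287,131.5,.042),"red",onz(w,341,132,.042))
for n,q in dict(mx_my=(186,197),px_my=(388,197),mx_py=(179,94),px_py=(396,95)).items(): print(n,onz(w,*q,.145))
print("bar",proj(w,p-[0,0,.1263]),"collar",proj(w,p-[0,0,.0163]))
crop(w,250,90,370,190,6,"w3.png")
E
```

```text
[0.5619 0.0221 0.3173]
yel [0.5613 0.0595 0.042 ] red [0.6294 0.0542 0.042 ]
mx_my [0.4527 0.0094 0.145 ]
px_my [ 0.6625 -0.0052  0.145 ]
mx_py [0.4615 0.1114 0.145 ]
px_py [0.6691 0.0961 0.145 ]
bar [290.1039 188.9809] collar [291.0026 232.6965]
```

View pics/w3.png

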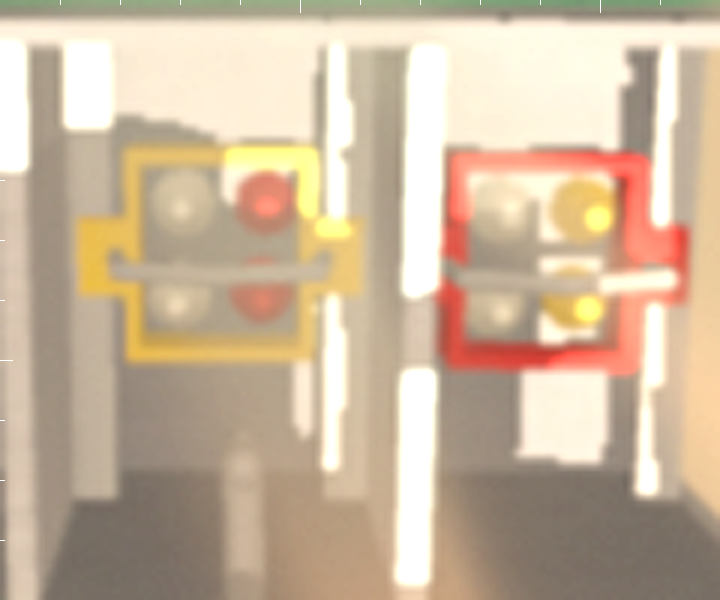

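```bash
python3 - <<'E'
from h import *
np.set_printoptions(precision=4,suppress=True)
w=cam("wrist"); p=ctrl.get_state()["position"]; 
print("yel wire",onz(w,286.5,134.5,.080),"red wire",onz(w,343,136.3,.08))
print("yel cup",onz(w,250+221/6,90+255/6,.042),"red cup",onz(w,250+546/6,90+262/6,.042))
u=np.array([.07,.9975,0])
for dx in(.015,.02,.025): print("tip",dx,proj(w,p-[0,0,.1263-.015]+u*dx))
E
```

```text
yel wire [0.5611 0.0596 0.08  ] red wire [0.6268 0.053  0.08  ]
yel cup [0.5613 0.0583 0.042 ] red cup [0.6297 0.0521 0.042 ]
tip 0.015 [290.0126 176.1719]
tip 0.02 [290.0238 170.3954]
tip 0.025 [290.0351 164.564 ]
```

Call:
jog_arm --rows "0 0 4 0 0 0 1;0 0 4 0 0 0 1;0 0 3 0 0 0 1;0 0 2.9 0 0 0 1;0 0 0 0 0 0 1"

```text
time: 16.45
position: [0.5602, 0.0221, 0.176]
tool_rot: [-2.297, -2.141, 0.005]
ft_force: [0.1, -0.9, -0.8]
grip_width: 0.173
grip_force: 40.0
```

Call:
jog_arm --rows "0 0 0 0 0 0 1;0.9 0 0 0 0 0 1;0.9 0 0 0 0 0 1;1 0 0 0 0 0 1;0 0 0 0 0 0 1"

```text
time: 17.08
position: [0.5635, 0.0517, 0.1774]
tool_rot: [-2.296, -2.144, -0.0]
ft_force: [0.2, -0.2, -0.7]
grip_width: 0.175
grip_force: 40.0
```

Call:
jog_arm --rows "0 0 -1 0 0 0 1;0 0 -1 0 0 0 1;0 0 -1 0 0 0 1;0 0 -1 0 0 0 1;0 0 0 0 0 0 1"

```text
time: 17.7
position: [0.564, 0.05, 0.2184]
tool_rot: [2.298, 2.141, 0.003]
ft_force: [-0.0, 0.5, -2.6]
grip_width: 0.177
grip_force: 40.0
```

```bash
python3 go.py -94 .56 .05 .36; python3 - <<'E'
from h import *
w=cam("wrist"); crop(w,230,80,370,185,5,"w4.png")
E
```

```text
t 17.7 pos [0.564 0.05  0.218] turn [ 0.002 -0.001 -0.001] F [-0.008  0.479 -2.6  ] w 0.1767490911743676 39.968857169151306 q [-0.731  0.14   0.663  1.647 -0.088  1.383 -0.128]
shift cm (now axes) [ -0.02   -0.375 -14.156] (goal axes) [ -0.029  -0.399 -14.156]
```

View pics/w4.png

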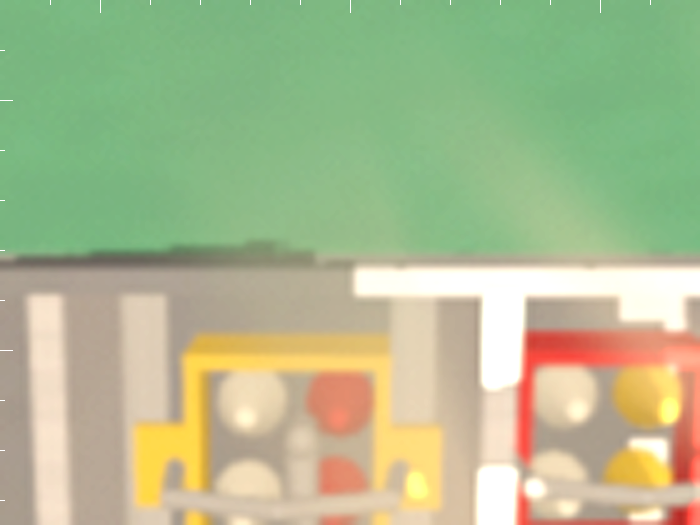

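Hook tip stands beyond the wire and the load is on (−2.6 N). Lift.

Call:
jog_arm --rows "0 0 -1.5 0 0 0 1;0 0 -2 0 0 0 1;0 0 -2 0 0 0 1;0 0 -2 0 0 0 1;0 0 -2 0 0 0 1"

```text
time: 18.38
position: [0.5634, 0.05, 0.3137]
tool_rot: [2.299, 2.141, 0.001]
ft_force: [0.3, 0.2, -1.5]
grip_width: 0.179
grip_force: 40.0
```

Call:
jog_arm --rows "0 0 -2 0 0 0 1;0 0 -2 0 0 0 1;0 0 -2 0 0 0 1;0 0 0 0 0 0 1;0 0 0 0 0 0 1"

```text
time: 19.0
position: [0.5632, 0.0501, 0.3718]
tool_rot: [-2.299, -2.141, 0.001]
ft_force: [-0.1, -0.3, -2.1]
grip_width: 0.175
grip_force: 40.0
```

```bash
cat > tray.py <<'E'
from h import *
for n in("scene","top"):
    d=cam(n); hsv=cv2.cvtColor(d["img"],cv2.COLOR_BGR2HSV); m=((hsv[...,1]<60)&(hsv[...,2]>150)).astype(np.uint8)
    c=max(cv2.findContours(m,0,2)[0],key=cv2.contourArea); c=cv2.convexHull(c); q=cv2.approxPolyDP(c,6,True)[:,0]
    print(n,[onz(d,*k,.018)[:2].round(3).tolist() for k in q])
E
python3 tray.py; python3 go.py -94 .472 -.175 .375
```

```text
scene [[0.418, -0.098], [0.662, -0.127], [0.646, -0.271], [0.4, -0.242]]
top [[0.507, 0.341], [0.433, 0.352]]
t 19.1 pos [0.563 0.05  0.371] turn [-0.002  0.    -0.001] F [-0.543  0.152 -1.699] w 0.17554964983311974 39.9696546792984 q [-0.729  0.126  0.675  1.36  -0.079  1.684 -0.137]
shift cm (now axes) [-23.097  -7.478  -0.34 ] (goal axes) [-23.089  -7.504  -0.359]
```

Call:
jog_arm --rows "-0.7 -0.2 0 0 0 0 1;-1.5 -0.5 0 0 0 0 1;-2.1 -0.6 0 0 0 0 1;-2.5 -0.8 0 0 0 0 1;-2.5 -0.8 0 0 0 0 1"

```text
time: 19.73
position: [0.5269, -0.0433, 0.3726]
tool_rot: [2.3, 2.139, 0.001]
ft_force: [0.3, 1.0, -1.9]
grip_width: 0.179
grip_force: 40.0
```

Call:
jog_arm --rows "-2.5 -0.8 0 0 0 0 1;-2.5 -0.8 0 0 0 0 1;-2.5 -0.8 0 0 0 0 1;-2.5 -0.8 0 0 0 0 1;-2.2 -0.7 0 0 0 0 1"

```text
time: 20.35
position: [0.4794, -0.1615, 0.3724]
tool_rot: [2.3, 2.14, 0.001]
ft_force: [-0.7, -0.5, -2.5]
grip_width: 0.178
grip_force: 40.0
```

Call:
jog_arm --rows "-1.5 -0.4 0 0 0 0 1;-0.8 -0.2 0 0 0 0 1;-0.5 -0.1 0 0 0 0 1;0 0 0 0 0 0 1;0 0 0 0 0 0 1"

```text
time: 20.98
position: [0.4717, -0.1862, 0.3722]
tool_rot: [-2.297, -2.143, 0.0]
ft_force: [0.0, -0.1, -2.0]
grip_width: 0.177
grip_force: 40.0
```

Call:
jog_arm --rows "0 0 1 0 0 0 1;0 0 2 0 0 0 1;0 0 2.5 0 0 0 1;0 0 2.5 0 0 0 1;0 0 2 0 0 0 1"

```text
time: 21.6
position: [0.4709, -0.1864, 0.2706]
tool_rot: [-2.297, -2.141, 0.001]
ft_force: [0.4, 0.5, -2.2]
grip_width: 0.179
grip_force: 40.0
```

```bash
python3 tray.py; python3 go.py -94 .471 -.187 .2 .471 -.187 .174;python3 - <<'E'
from h import *
w=cam("wrist");s=cam("scene"); a=crop(w,180,40,420,240,3,"n1.png"); 
b=cv2.resize(s["img"][200:400,120:320],None,fx=2,fy=2); o=np.zeros((600,800,3),np.uint8); o[:,:400]=0
a=cv2.resize(a,(400,333)); o[:333,:400]=a; o[:400,400:]=b; cv2.imwrite("pics/n.png",o)
E
```

```text
scene [[0.424, -0.097], [0.662, -0.127], [0.646, -0.271], [0.493, -0.252]]
top [[0.632, -0.262], [0.513, -0.247], [0.415, -0.099], [0.651, -0.128]]
t 21.7 pos [ 0.47  -0.186  0.27 ] turn [-0.005 -0.001 -0.   ] F [-0.679  0.261 -1.303] w 0.17877003593960203 39.96969938278198 q [-0.549 -0.055  0.85   1.698  0.042  1.485  0.226]
shift cm (now axes) [-0.087  0.16   6.971] (goal axes) [-0.083  0.128  6.971]
shift cm (now axes) [-0.001  0.012  2.6  ] (goal axes) [0.  0.  2.6]
```

View pics/n.png

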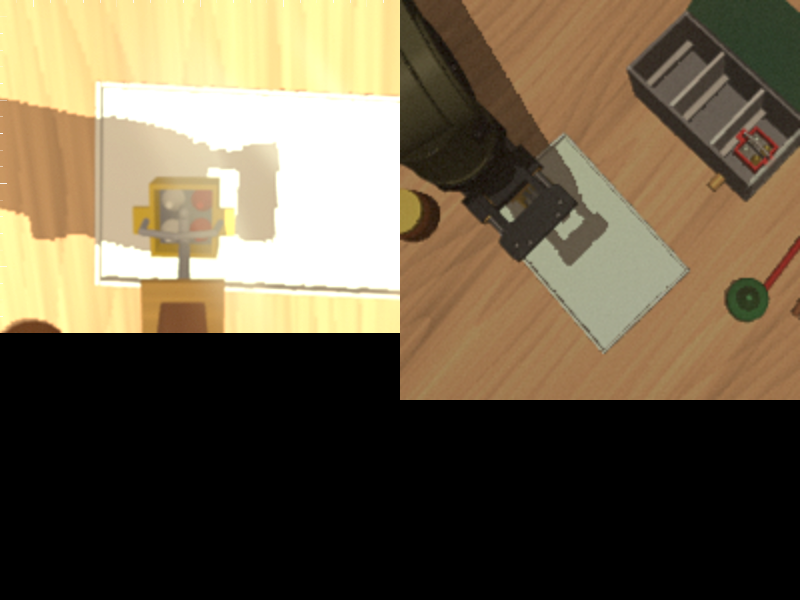

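Yellow cup hangs level over the tray's left half. My picture allowance is used up (15 by my count, one over the limit of 14), so from here I check by numbers only.

Call:
jog_arm --rows "0 0 2 0 0 0 1;0 0 2 0 0 0 1;0 0 1.5 0 0 0 1;0 0 1 0 0 0 1;0 0 0.5 0 0 0 1"

```text
time: 22.42
position: [0.4715, -0.187, 0.2022]
tool_rot: [2.299, 2.141, 0.0]
ft_force: [0.3, 0.5, -2.5]
grip_width: 0.178
grip_force: 40.0
```

Call:
jog_arm --rows "0 0 0.5 0 0 0 1;0 0 0.5 0 0 0 1;0 0 0.5 0 0 0 1;0 0 0.5 0 0 0 1;0 0 0 0 0 0 1"

```text
time: 23.05
position: [0.4711, -0.1869, 0.182]
tool_rot: [-2.299, -2.141, 0.001]
ft_force: [0.7, 0.7, -1.4]
grip_width: 0.176
grip_force: 40.0
```

Call:
jog_arm --rows "0 0 0.5 0 0 0 1;0 0 0.1 0 0 0 1;0 0 0 0 0 0 1"

```text
time: 23.42
position: [0.4713, -0.187, 0.1763]
tool_rot: [-2.299, -2.141, 0.0]
ft_force: [-0.6, -0.2, -0.4]
grip_width: 0.178
grip_force: 40.0
```

```bash
python3 go.py -94 .471 -.187 .174
```

```text
t 23.425 pos [ 0.471 -0.187  0.176] turn [-0.    -0.    -0.001] F [-0.611 -0.197 -0.391] w 0.17843185945662254 39.97331500053406 q [-0.534  0.004  0.873  1.846 -0.004  1.293  0.269]
shift cm (now axes) [-0.003 -0.033  0.23 ] (goal axes) [-0.003 -0.033  0.23 ]
```

Call:
jog_arm --rows "0 0 0.2 0 0 0 1;-0.7 0 0 0 0 0 1;-1 0 0 0 0 0 1;-1 0 0 0 0 0 1;-1 0 0 0 0 0 1"

```text
time: 24.05
position: [0.4686, -0.225, 0.1744]
tool_rot: [2.299, 2.14, 0.0]
ft_force: [-0.7, -0.3, -0.9]
grip_width: 0.18
grip_force: 40.0
```

Call:
jog_arm --rows "-0.8 0 0 0 0 0 1;0 0 -3 0 0 0 1;0 0 -5 0 0 0 1;0 0 -5 0 0 0 1;0 0 -5 0 0 0 1"

```text
time: 24.68
position: [0.4679, -0.2321, 0.356]
tool_rot: [2.299, 2.141, 0.001]
ft_force: [0.0, -0.1, -0.7]
grip_width: 0.177
grip_force: 40.0
```

```bash
python3 go.py -94 .627 .02 .36; python3 - <<'E'
from h import *
for n in("scene","top","wrist"):
    d=cam(n); hsv=cv2.cvtColor(d["img"],cv2.COLOR_BGR2HSV).astype(int); H,S,V=hsv[...,0],hsv[...,1],hsv[...,2]
    m=((H>=22)&(H<=33)&(S>110)&(V>60)).astype(np.uint8)
    for c in cv2.findContours(m,0,2)[0]:
        if cv2.contourArea(c)>15:
            q=cv2.minAreaRect(c)[0]; print(n,cv2.contourArea(c),np.round(q),onz(d,*q,.036).round(3))
E
```

```text
t 24.675 pos [ 0.468 -0.232  0.356] turn [ 0.001 -0.    -0.001] F [ 0.023 -0.095 -0.665] w 0.17698719563338083 39.973828196525574 q [-0.5   -0.008  0.916  1.499  0.006  1.647  0.345]
shift cm (now axes) [26.277 14.079 -0.375] (goal axes) [26.261 14.109 -0.395]
scene 45.0 [114. 312.] [ 0.33  -0.329  0.036]
scene 43.5 [200. 304.] [ 0.486 -0.171  0.036]
scene 17.0 [ 68. 263.] [ 0.143 -0.318  0.036]
scene 25.0 [ 13. 256.] [ 0.014 -0.4    0.036]
scene 62.0 [ 31. 209.] [-0.049 -0.281  0.036]
scene 26.5 [ 62. 200.] [-0.004 -0.209  0.036]
scene 47.0 [ 33. 191.] [-0.085 -0.243  0.036]
scene 77.5 [ 16. 186.] [-0.133 -0.263  0.036]
scene 20.0 [ 13. 160.] [-0.201 -0.215  0.036]
top 159.0 [358. 386.] [ 0.016 -0.094  0.036]
top 752.5 [299. 378.] [0.04  0.063 0.036]
top 312.0 [431. 262.] [ 0.341 -0.322  0.036]
top 3720.5 [543. 337.] [ 0.131 -0.611  0.036]
top 82.0 [375. 216.] [ 0.478 -0.171  0.036]
top 95.0 [102. 166.] [0.645 0.626 0.036]
wrist 1209.0 [195. 217.] [ 0.326 -0.316  0.036]
wrist 48.5 [306. 116.] [ 0.5   -0.181  0.036]
wrist 27.0 [276. 107.] [ 0.459 -0.167  0.036]
```

Call:
jog_arm --rows "2.6 1.43 0 0 0 0 1;2.6 1.43 0 0 0 0 1;2.6 1.43 0 0 0 0 1;2.6 1.43 0 0 0 0 1;2.6 1.43 0 0 0 0 1"

```text
time: 25.45
position: [0.5492, -0.106, 0.3536]
tool_rot: [-2.298, -2.14, 0.001]
ft_force: [0.6, 0.4, -0.5]
grip_width: 0.178
grip_force: 40.0
```

Call:
jog_arm --rows "2.6 1.43 0 0 0 0 1;2.6 1.43 0 0 0 0 1;2.6 1.43 0 0 0 0 1;2.6 1.43 0 0 0 0 1;2.5 1.43 0 0 0 0 1"

```text
time: 26.08
position: [0.6302, 0.0183, 0.3541]
tool_rot: [-2.298, -2.142, 0.0]
ft_force: [-0.2, 0.1, 0.1]
grip_width: 0.178
grip_force: 40.0
```

Call:
jog_arm --rows "0 0 2 0 0 0 1;0 0 2 0 0 0 1;0 0 0 0 0 0 1;0 0 0 0 0 0 1"

```text
time: 26.58
position: [0.6297, 0.0167, 0.3151]
tool_rot: [2.298, 2.141, 0.001]
ft_force: [-0.3, 0.5, -0.7]
grip_width: 0.179
grip_force: 40.0
```

```bash
python3 go.py -94 .629 .0155 .314 .629 .0155 .178; python3 - <<'E'
from h import *
w=cam("wrist"); hsv=cv2.cvtColor(w["img"],cv2.COLOR_BGR2HSV).astype(int); H,S,V=hsv[...,0],hsv[...,1],hsv[...,2]
m=(((H<=8)|(H>=172))&(S>110)&(V>60)).astype(np.uint8)
for c in cv2.findContours(m,0,2)[0]:
    if cv2.contourArea(c)>60: x,y,a,b=cv2.boundingRect(c); print((x,y,a,b),onz(w,x,y,.042).round(4),onz(w,x+a,y+b,.042).round(4))
E
```

```text
t 26.575 pos [0.63  0.017 0.315] turn [ 0.001 -0.    -0.001] F [-0.287  0.524 -0.743] w 0.17925244714341193 39.97353494167328 q [-0.651  0.3    0.766  1.318 -0.206  1.603  0.015]
shift cm (now axes) [-0.126 -0.064  0.111] (goal axes) [-0.126 -0.064  0.111]
shift cm (now axes) [-0.001 -0.013 13.6  ] (goal axes) [ 0.   0.  13.6]
(534, 348, 9, 38) [ 0.981 -0.295  0.042] [ 1.0043 -0.368   0.042 ]
(543, 333, 14, 49) [ 0.9911 -0.2689  0.042 ] [ 1.0252 -0.3617  0.042 ]
(551, 225, 9, 56) [ 0.9788 -0.0957  0.042 ] [ 1.0037 -0.1826  0.042 ]
(263, 115, 48, 37) [0.6009 0.0765 0.042 ] [0.6581 0.0264 0.042 ]
(372, 71, 8, 147) [0.7363 0.1185 0.042 ] [ 0.7465 -0.0692  0.042 ]
(459, 64, 10, 148) [0.8401 0.1191 0.042 ] [ 0.866  -0.0691  0.042 ]
```

Call:
jog_arm --rows "-0.1 0 4 0 0 0 1;0 0 4 0 0 0 1;0 0 3 0 0 0 1;0 0 2.7 0 0 0 1;0 0 0 0 0 0 1"

```text
time: 27.25
position: [0.6282, 0.0156, 0.1763]
tool_rot: [-2.298, -2.14, 0.003]
ft_force: [0.2, -0.3, -0.8]
grip_width: 0.181
grip_force: 40.0
```

Call:
jog_arm --rows "0 0 0 0 0 0 1;0.9 0 0 0 0 0 1;0.9 0 0 0 0 0 1;1 0 0 0 0 0 1;0 0 0 0 0 0 1"

```text
time: 27.88
position: [0.6312, 0.0452, 0.1773]
tool_rot: [-2.296, -2.144, -0.001]
ft_force: [0.2, -0.1, -0.7]
grip_width: 0.178
grip_force: 40.0
```

Call:
jog_arm --rows "0 0 -1 0 0 0 1;0 0 -1 0 0 0 1;0 0 -1 0 0 0 1;0 0 -1 0 0 0 1;0 0 0 0 0 0 1"

```text
time: 28.5
position: [0.6317, 0.0431, 0.2186]
tool_rot: [2.298, 2.14, 0.003]
ft_force: [-0.0, 0.1, -1.7]
grip_width: 0.176
grip_force: 40.0
```

Call:
jog_arm --rows "0 0 -1.5 0 0 0 1;0 0 -2 0 0 0 1;0 0 -2 0 0 0 1;0 0 -2 0 0 0 1;0 0 -2 0 0 0 1"

```text
time: 29.12
position: [0.6311, 0.0432, 0.3137]
tool_rot: [2.299, 2.141, 0.0]
ft_force: [0.2, -0.3, -2.0]
grip_width: 0.178
grip_force: 40.0
```

Call:
jog_arm --rows "0 0 -2 0 0 0 1;0 0 -2 0 0 0 1;0 0 -2 0 0 0 1;0 0 0 0 0 0 1;0 0 0 0 0 0 1"

```text
time: 29.75
position: [0.6309, 0.0432, 0.3717]
tool_rot: [-2.299, -2.141, 0.001]
ft_force: [-0.7, -0.2, -2.0]
grip_width: 0.176
grip_force: 40.0
```

```bash
python3 tray.py; python3 go.py -94 .588 -.201 .372; python3 - <<'E'
from h import *
w=cam("wrist"); hsv=cv2.cvtColor(w["img"],cv2.COLOR_BGR2HSV).astype(int); H,S,V=hsv[...,0],hsv[...,1],hsv[...,2]
m=(((H<=8)|(H>=172))&(S>110)&(V>60)).astype(np.uint8)
for c in cv2.findContours(m,0,2)[0]:
    if cv2.contourArea(c)>60: print(cv2.boundingRect(c))
p=ctrl.get_state()["position"]; print("expected hung cup",proj(w,p+[0.0007,.0094,-.20+.042-.0013]))
E
```

```text
scene [[0.418, -0.098], [0.662, -0.127], [0.646, -0.271], [0.4, -0.242]]
top [[0.643, -0.206], [0.632, -0.262], [0.4, -0.238], [0.41, -0.181]]
t 29.85 pos [0.631 0.043 0.371] turn [-0.002  0.    -0.001] F [-0.404  0.235 -1.028] w 0.17207076403587318 39.97086703777313 q [-0.658  0.318  0.762  1.186 -0.22   1.72  -0.026]
shift cm (now axes) [-24.68   -2.526  -0.061] (goal axes) [-24.677  -2.553  -0.068]
(525, 345, 9, 41)
(533, 333, 22, 53)
(545, 254, 15, 46)
(541, 214, 13, 66)
(553, 204, 7, 49)
(269, 181, 19, 14)
(551, 149, 9, 61)
(259, 146, 62, 35)
(363, 93, 9, 130)
(443, 87, 7, 130)
expected hung cup [290.28028629 171.34758667]
```

Call:
jog_arm --rows "-0.7 0 0 0 0 0 1;-1.5 -0.2 0 0 0 0 1;-2.1 -0.2 0 0 0 0 1;-2.5 -0.3 0 0 0 0 1;-2.5 -0.3 0 0 0 0 1"

```text
time: 30.52
position: [0.6138, -0.0517, 0.3726]
tool_rot: [2.301, 2.139, 0.0]
ft_force: [0.3, 0.1, -1.6]
grip_width: 0.178
grip_force: 40.0
```

Call:
jog_arm --rows "-2.5 -0.3 0 0 0 0 1;-2.5 -0.3 0 0 0 0 1;-2.5 -0.3 0 0 0 0 1;-2.5 -0.3 0 0 0 0 1;-2.2 -0.2 0 0 0 0 1"

```text
time: 31.15
position: [0.5906, -0.1727, 0.3728]
tool_rot: [2.301, 2.138, 0.0]
ft_force: [-0.3, -0.2, -2.1]
grip_width: 0.179
grip_force: 40.0
```

Call:
jog_arm --rows "-1.5 -0.1 0 0 0 0 1;-0.8 0 0 0 0 0 1;-0.8 0 0 0 0 0 1;0 0 0 0 0 0 1;0 0 0 0 0 0 1"

```text
time: 31.78
position: [0.589, -0.1996, 0.3723]
tool_rot: [-2.297, -2.142, -0.0]
ft_force: [0.1, -0.3, -1.7]
grip_width: 0.176
grip_force: 40.0
```

Call:
jog_arm --rows "0 0 1 0 0 0 1;0 0 2 0 0 0 1;0 0 2.5 0 0 0 1;0 0 2.5 0 0 0 1;0 0 2 0 0 0 1"

```text
time: 32.4
position: [0.5883, -0.1994, 0.2705]
tool_rot: [-2.297, -2.141, 0.001]
ft_force: [-0.7, -0.5, -1.4]
grip_width: 0.175
grip_force: 40.0
```

```bash
python3 tray.py; python3 go.py -94 .588 -.201 .174; python3 - <<'E'
from h import *
w=cam("wrist"); hsv=cv2.cvtColor(w["img"],cv2.COLOR_BGR2HSV).astype(int); H,S,V=hsv[...,0],hsv[...,1],hsv[...,2]
for n,m in(("red",((H<=8)|(H>=172))&(S>110)&(V>60)),("yel",(H>=22)&(H<=33)&(S>110)&(V>60))):
  for c in cv2.findContours(m.astype(np.uint8),0,2)[0]:
    if cv2.contourArea(c)>40: b=cv2.boundingRect(c); print(n,b,onz(w,b[0],b[1],.036).round(3),onz(w,b[0]+b[2],b[1]+b[3],.036).round(3))
E
```

```text
scene [[0.486, -0.105], [0.657, -0.125], [0.659, -0.159], [0.613, -0.161]]
top [[0.632, -0.262], [0.406, -0.242], [0.407, -0.163]]
t 32.5 pos [ 0.587 -0.199  0.269] turn [-0.005 -0.001 -0.   ] F [-0.07   0.573 -1.747] w 0.17676338718025 39.97082769870758 q [-0.38   0.301  0.849  1.427 -0.224  1.519  0.389]
shift cm (now axes) [-0.221  0.127  9.531] (goal axes) [-0.208  0.081  9.532]
red (271, 182, 17, 11) [ 0.563 -0.215  0.036] [ 0.582 -0.23   0.036]
red (314, 162, 7, 17) [ 0.615 -0.195  0.036] [ 0.623 -0.216  0.036]
red (260, 145, 26, 36) [ 0.553 -0.17   0.036] [ 0.581 -0.215  0.036]
red (201, 143, 8, 11) [ 0.485 -0.163  0.036] [ 0.493 -0.177  0.036]
red (528, 0, 13, 43) [ 0.846 -0.04   0.036] [ 0.865 -0.083  0.036]
red (421, 0, 9, 50) [ 0.735 -0.032  0.036] [ 0.746 -0.081  0.036]
yel (61, 254, 51, 44) [ 0.287 -0.291  0.036] [ 0.338 -0.358  0.036]
yel (181, 165, 12, 12) [ 0.458 -0.188  0.036] [ 0.47  -0.203  0.036]
yel (211, 148, 11, 19) [ 0.496 -0.17   0.036] [ 0.506 -0.193  0.036]
```

Call:
jog_arm --rows "0 0 2 0 0 0 1;0 0 2 0 0 0 1;0 0 1.5 0 0 0 1;0 0 1 0 0 0 1;0 0 0.5 0 0 0 1"

```text
time: 33.17
position: [0.5886, -0.2002, 0.2018]
tool_rot: [-2.298, -2.141, 0.0]
ft_force: [-0.3, -0.3, -1.8]
grip_width: 0.18
grip_force: 40.0
```

Call:
jog_arm --rows "0 0 0.5 0 0 0 1;0 0 0.5 0 0 0 1;0 0 0.5 0 0 0 1;0 0 0.5 0 0 0 1;0 0 0 0 0 0 1"

```text
time: 33.8
position: [0.5885, -0.2002, 0.1819]
tool_rot: [-2.298, -2.141, 0.0]
ft_force: [-0.5, -0.8, -0.9]
grip_width: 0.174
grip_force: 40.0
```

Call:
jog_arm --rows "0 0 0.5 0 0 0 1;0 0 0.3 0 0 0 1;0 0 0 0 0 0 1;0 0 0 0 0 0 1"

```text
time: 34.3
position: [0.5887, -0.2003, 0.1744]
tool_rot: [-2.299, -2.141, -0.0]
ft_force: [0.9, -0.4, -0.7]
grip_width: 0.18
grip_force: 40.0
```

Call:
jog_arm --rows "-0.7 0 0 0 0 0 1;-1 0 0 0 0 0 1;-1 0 0 0 0 0 1;-1 0 0 0 0 0 1;-0.8 0 0 0 0 0 1"

```text
time: 34.92
position: [0.5853, -0.2463, 0.1744]
tool_rot: [2.3, 2.14, -0.0]
ft_force: [0.1, -0.4, -0.8]
grip_width: 0.176
grip_force: 40.0
```

Call:
jog_arm --rows "0 0 0 0 0 0 1;0 0 -3 0 0 0 1;0 0 -5 0 0 0 1;0 0 -5 0 0 0 1;0 0 -6 0 0 0 1"

```text
time: 35.55
position: [0.5853, -0.2442, 0.3655]
tool_rot: [-2.297, -2.142, -0.0]
ft_force: [1.3, -0.7, -0.2]
grip_width: 0.179
grip_force: 40.0
```

```bash
python3 go.py -94 .379 .342 .372; python3 - <<'E'
from h import *
for n in("scene","top","wrist"):
    d=cam(n); hsv=cv2.cvtColor(d["img"],cv2.COLOR_BGR2HSV).astype(int); H,S,V=hsv[...,0],hsv[...,1],hsv[...,2]
    cv2.imwrite(f"pics/z_{n}.png",d["img"])
    for k,m in(("red",((H<=8)|(H>=172))&(S>110)&(V>60)),("yel",(H>=22)&(H<=33)&(S>110)&(V>60))):
      for c in cv2.findContours(m.astype(np.uint8),0,2)[0]:
        b=cv2.boundingRect(c); p=onz(d,b[0]+b[2]/2,b[1]+b[3]/2,.036)
        if cv2.contourArea(c)>8 and .4<p[0]<.68 and -.28<p[1]<.12: print(n,k,b,onz(d,b[0],b[1],.036)[:2].round(3),onz(d,b[0]+b[2],b[1]+b[3],.036)[:2].round(3))
E
```

```text
t 35.55 pos [ 0.585 -0.244  0.365] turn [-0.001 -0.001 -0.   ] F [ 1.324 -0.724 -0.203] w 0.17854941115325784 39.97404634952545 q [-0.261  0.343  0.869  1.197 -0.263  1.715  0.47 ]
shift cm (now axes) [ 57.039 -24.675  -0.569] (goal axes) [ 57.041 -24.668  -0.651]
scene red (215, 328, 23, 24) [ 0.558 -0.193] [ 0.642 -0.199]
scene red (195, 309, 4, 5) [ 0.486 -0.19 ] [ 0.502 -0.193]
top red (372, 167, 18, 21) [ 0.625 -0.173] [ 0.56  -0.222]
wrist red (209, 114, 8, 9) [ 0.482 -0.184] [ 0.492 -0.197]
wrist red (269, 101, 42, 23) [ 0.568 -0.173] [ 0.624 -0.208]
wrist red (209, 99, 7, 10) [ 0.485 -0.164] [ 0.493 -0.178]
wrist yel (218, 105, 8, 12) [ 0.496 -0.173] [ 0.505 -0.19 ]
```

Both cups stand in the tray (footprints ≈60×45 mm, upright). Raise and carry the rod back along the path it came by.

Call:
jog_arm --rows "0 0 -3 0 0 0 1;4.4 -1.9 0 0 0 0 1;4.4 -1.9 0 0 0 0 1;4.4 -1.9 0 0 0 0 1;4.4 -1.9 0 0 0 0 1"

```text
time: 36.33
position: [0.521, -0.0621, 0.3926]
tool_rot: [-2.296, -2.141, 0.002]
ft_force: [0.3, 0.7, -0.6]
grip_width: 0.179
grip_force: 40.0
```

Call:
jog_arm --rows "4.4 -1.9 0 0 0 0 1;4.4 -1.9 0 0 0 0 1;4.4 -1.9 0 0 0 0 1;4.4 -1.9 0 0 0 0 1;4.4 -1.9 0 0 0 0 1"

```text
time: 36.95
position: [0.4416, 0.1636, 0.3929]
tool_rot: [-2.297, -2.142, 0.003]
ft_force: [0.7, 0.5, -1.2]
grip_width: 0.176
grip_force: 40.0
```

Call:
jog_arm --rows "4.4 -1.9 0 0 0 0 1;4.4 -1.9 0 0 0 0 1;4.4 -1.9 0 0 0 0 1;4.2 -1.9 0 0 0 0 1;0 0 0 0 0 0 1"

```text
time: 37.58
position: [0.376, 0.3449, 0.3916]
tool_rot: [-2.289, -2.151, 0.007]
ft_force: [0.0, -0.3, -1.0]
grip_width: 0.176
grip_force: 40.0
```

Call:
jog_arm --rows "0 0 0 0 0 -0.175 1;0 0 0 0 0 -0.175 1;0 0 0 0 0 -0.175 1;0 0 0 0 0 -0.175 1;0 0 0 0 0 -0.175 1"

```text
time: 38.2
position: [0.3796, 0.3397, 0.3932]
tool_rot: [-1.168, -2.916, 0.003]
ft_force: [0.0, 0.3, -0.4]
grip_width: 0.179
grip_force: 40.0
```

Call:
jog_arm --rows "0 0 0 0 0 -0.175 1;0 0 0 0 0 -0.175 1;0 0 0 0 0 -0.175 1;0 0 0 0 0 -0.171 1;0 0 0 0 0 0 1"

```text
time: 38.83
position: [0.3796, 0.3399, 0.3934]
tool_rot: [-0.115, -3.139, 0.002]
ft_force: [-0.5, 0.8, 0.1]
grip_width: 0.179
grip_force: 40.0
```

```bash
python3 go.py -4 .379 .343 .388 .379 .343 .1764 .4435 .3384 .1764; python3 tray.py; python3 - <<'E'
from h import *
s=cam("scene"); p=np.array([.4435,.3384,.040])
print("bar",(proj(s,p)-[225,115])*4)
for a in(0,90,180,270): print(a,(proj(s,p+[.02*np.cos(np.radians(a)),.02*np.sin(np.radians(a)),.015])-[225,115])*4)
E
```

```text
t 38.825 pos [0.38  0.34  0.393] turn [-0.001 -0.001 -0.004] F [-0.51   0.793  0.13 ] w 0.1787710187825305 39.97234582901001 q [-1.077 -0.005  0.294  1.426  0.002  1.722  0.715]
shift cm (now axes) [0.083 0.306 0.544] (goal axes) [0.083 0.306 0.544]
shift cm (now axes) [-0.017  0.028 21.16 ] (goal axes) [ 0.    0.   21.16]
shift cm (now axes) [-6.466  0.014 -0.005] (goal axes) [-6.466 -0.009  0.   ]
scene [[0.418, -0.098], [0.662, -0.127], [0.646, -0.271], [0.4, -0.242]]
top [[0.651, -0.128], [0.632, -0.262], [0.4, -0.238], [0.415, -0.099]]
bar [338.6104702 161.651188 ]
0 [362.11062888 169.40163128]
90 [357.52999529 133.09985563]
180 [318.0010909  136.35969596]
270 [322.32960869 172.70402449]
```

Call:
jog_arm --rows "0.1 0.3 5 0 0 0 1;0 0 5 0 0 0 1;0 0 5 0 0 0 1;0 0 4 0 0 0 1;0 0 2.7 0 0 0 1"

```text
time: 39.6
position: [0.378, 0.3429, 0.1751]
tool_rot: [-0.114, -3.138, 0.003]
ft_force: [0.2, 1.2, 0.1]
grip_width: 0.174
grip_force: 40.0
```

Call:
jog_arm --rows "0 0 0 0 0 0 1;0 0 0 0 0 0 1"

```text
time: 39.85
position: [0.3794, 0.3444, 0.1787]
tool_rot: [0.112, 3.138, 0.002]
ft_force: [-0.5, 0.6, 0.1]
grip_width: 0.177
grip_force: 40.0
```

```bash
python3 go.py -4 .379 .343 .1764 .4435 .3384 .1764
```

```text
t 39.85 pos [0.379 0.344 0.179] turn [ 0.001  0.001 -0.002] F [-0.467  0.577  0.131] w 0.17660932742837546 39.97366547584534 q [-1.071  0.028  0.289  1.817 -0.008  1.296  0.719]
shift cm (now axes) [ 0.029 -0.147  0.227] (goal axes) [ 0.029 -0.147  0.227]
shift cm (now axes) [-6.466  0.003  0.007] (goal axes) [-6.466 -0.009  0.   ]
```

Call:
jog_arm --rows "-0.8 -0.1 0.2 0 0 0 1;-1.2 0 0 0 0 0 1;-1.2 0 0 0 0 0 1;-1 0 0 0 0 0 1;-0.8 0 0 0 0 0 1"

```text
time: 40.48
position: [0.4295, 0.3392, 0.1753]
tool_rot: [0.112, 3.14, -0.0]
ft_force: [-0.3, 0.7, -0.6]
grip_width: 0.178
grip_force: 40.0
```

Call:
jog_arm --rows "-0.8 0 0 0 0 0 1;-0.6 0 0 0 0 0 1;0 0 0 0 0 0 1"

```text
time: 40.85
position: [0.4429, 0.3382, 0.1753]
tool_rot: [0.112, 3.14, -0.0]
ft_force: [0.7, 0.2, -0.9]
grip_width: 0.178
grip_force: 40.0
```

```bash
python3 go.py -4 .4435 .3384 .1663
```

```text
t 40.85 pos [0.443 0.338 0.175] turn [-0.     0.    -0.002] F [ 0.68   0.245 -0.893] w 0.1783261190257535 39.97346878051758 q [-1.01   0.132  0.34   1.719 -0.045  1.298  0.839]
shift cm (now axes) [-0.055  0.026  0.898] (goal axes) [-0.055  0.026  0.898]
```

Call:
jog_arm --rows "0 0 0.3 0 0 0 1;0 0 0.3 0 0 0 1;0 0 0.2 0 0 0 1;0 0 0 0 0 0 1"

```text
time: 41.35
position: [0.4423, 0.3384, 0.1672]
tool_rot: [-0.111, -3.139, 0.0]
ft_force: [0.4, 0.4, -0.8]
grip_width: 0.175
grip_force: 40.0
```

Call:
jog_arm --rows "0 0 0.1 0 0 0 1;0 0 0 0 0 0 1;0 0 0 0 0 0 1"

```text
time: 41.72
position: [0.4426, 0.3384, 0.1665]
tool_rot: [0.111, 3.139, 0.0]
ft_force: [1.2, 0.2, -0.5]
grip_width: 0.177
grip_force: 40.0
```

Call:
jog_arm --rows "0 0 0.05 0 0 0 1;0 0 0 0 0 0 0.5;0 0 0 0 0 0 0;0 0 0 0 0 0 -0.5;0 0 0 0 0 0 -0.5"

```text
time: 42.35
position: [0.4425, 0.3384, 0.1658]
tool_rot: [0.111, 3.14, 0.0]
ft_force: [0.4, -0.1, -0.5]
grip_width: 0.507
grip_force: 0.0
```

Call:
jog_arm --rows "0 0 0 0 0 0 -0.5;0 0 0 0 0 0 -0.5;0 0 0 0 0 0 -0.5;0 0 0 0 0 0 -0.5"

```text
time: 42.85
position: [0.4426, 0.3384, 0.1659]
tool_rot: [0.111, 3.14, 0.0]
ft_force: [-0.8, -0.1, -0.7]
grip_width: 0.749
grip_force: 0.0
```

Call:
jog_arm --rows "0 0 -2 0 0 0 -0.5;0 0 -4 0 0 0 -0.5;0 0 -5 0 0 0 -0.5;0 0 -5 0 0 0 -0.5;0 0 0 0 0 0 1"

```text
time: 43.48
position: [0.4443, 0.3395, 0.3306]
tool_rot: [0.111, 3.134, 0.01]
ft_force: [-0.1, -0.6, -0.1]
grip_width: 0.696
grip_force: 0.0
```

```bash
python3 go.py -4 .58 .235 .33 .58 .235 .2; python3 - <<'E'
from h import *
np.set_printoptions(precision=1,suppress=True)
w=cam("wrist"); d=w["img"]
p=np.array([.4435,.3384,.0])
for z in(.209,.155): 
    print(proj(w,p+[0,0,z]))
hsv=cv2.cvtColor(d,cv2.COLOR_BGR2HSV).astype(int); u,v=proj(w,p+[0,0,.155]).astype(int)
sub=hsv[v-25:v+35,u-40:u+40]
m=((sub[...,0]>=10)&(sub[...,0]<=25)&(sub[...,1]>150)&(sub[...,2]>130)).astype(np.uint8)
print("brass",m.sum(),[(cv2.boundingRect(c)[0]+u-40,cv2.boundingRect(c)[1]+v-25)+cv2.boundingRect(c)[2:] for c in cv2.findContours(m,0,2)[0] if cv2.contourArea(c)>5])
o=cv2.imread("pics/w1.png")
s=cam("scene"); b=cv2.imread("pics/scene0.png"); dif=np.abs(s["img"].astype(int)-b).sum(2)[120:190,285:345]; print("scene diff at stand",(dif>90).sum(), dif.mean())
E
```

```text
t 43.475 pos [0.444 0.34  0.331] turn [ 0.006  0.006 -0.001] F [-0.138 -0.584 -0.105] w 0.6961869360604452 0.0 q [-1.017  0.085  0.345  1.461 -0.03   1.592  0.826]
shift cm (now axes) [-14.274  -9.465   0.085] (goal axes) [-14.263  -9.482   0.063]
shift cm (now axes) [ 0.074 -0.082 13.   ] (goal axes) [ 0.  0. 13.]
[286.5 190.2]
[286.4 176.9]
brass 101 [(np.int64(273), np.int64(169), 5, 4), (np.int64(274), np.int64(159), 18, 7)]
scene diff at stand 1027 47.902142857142856
```

Call:
jog_arm --rows "-4.8 -3 0 0 0 0 1;-4.8 -3 0 0 0 0 1;-4.7 -3 0 0 0 0 1;0 0 0 0 0 0 1;0 0 0 0 0 0 1"

```text
time: 44.2
position: [0.578, 0.2387, 0.324]
tool_rot: [-0.111, -3.137, 0.001]
ft_force: [0.4, -0.0, 0.9]
grip_width: 0.067
grip_force: 0.0
```

```bash
cat > cov.py <<'E'
from h import *
# cover angle from the green plate's free-edge corners on the known hinge circle
ux=np.array([.9975,-.07,0]); uy=np.array([.07,.9975,0]); H=np.array([.561,.0535,0])+.053*uy+[0,0,.148]
for n in("scene","top"):
    d=cam(n); hsv=cv2.cvtColor(d["img"],cv2.COLOR_BGR2HSV).astype(int)
    m=((hsv[...,0]>55)&(hsv[...,0]<90)&(hsv[...,1]>80)).astype(np.uint8)
    x,y=proj(d,H).astype(int); k=np.zeros_like(m); k[max(y-70,0):y+70,x-75:x+75]=1; m*=k
    c=max(cv2.findContours(m,0,2)[0],key=cv2.contourArea); q=cv2.approxPolyDP(cv2.convexHull(c),3,True)[:,0]
    print(n,q.tolist())
    for a in(.6,.785,1.0,2.1,2.3,2.5): print("  ",a,[proj(d,H+ux*s*.105-.108*np.cos(a)*uy+[0,0,.108*np.sin(a)]).round(0).tolist() for s in(-1,1)])
E
python3 cov.py; python3 go.py -4 .58 .24 .33; python3 - <<'E'
from h import *
b=cv2.imread("pics/scene0.png"); s=cam("scene"); dif=np.abs(s["img"].astype(int)-b).sum(2)
print("stand diff",(dif[120:190,285:345]>90).sum(),"handle",(dif[120:142,300:330]>90).sum())
t=cam("top"); b=cv2.imread("pics/top0.png"); dif=np.abs(t["img"].astype(int)-b).sum(2); print("top stand",(dif[205:245,180:210]>90).sum())
print("pink",onz(t,222.6,125,.13))
E
```

```text
scene [[313, 223], [310, 224]]
   0.6 [[235.0, 221.0], [300.0, 282.0]]
   0.785 [[239.0, 216.0], [304.0, 277.0]]
   1.0 [[244.0, 208.0], [310.0, 270.0]]
   2.1 [[277.0, 176.0], [344.0, 235.0]]
   2.3 [[282.0, 173.0], [348.0, 231.0]]
   2.5 [[286.0, 171.0], [351.0, 228.0]]
top [[263, 134], [280, 143], [277, 196], [260, 153]]
   0.6 [[314.0, 215.0], [316.0, 134.0]]
   0.785 [[309.0, 214.0], [312.0, 132.0]]
   1.0 [[302.0, 212.0], [305.0, 129.0]]
   2.1 [[255.0, 210.0], [260.0, 127.0]]
   2.3 [[248.0, 211.0], [253.0, 128.0]]
   2.5 [[242.0, 211.0], [247.0, 130.0]]
t 44.3 pos [0.578 0.24  0.325] turn [ 0.    -0.002  0.002] F [-0.297  0.783  0.264] w 0.024549787558458262 0.0 q [-0.807  0.255  0.476  1.3   -0.117  1.615  1.153]
shift cm (now axes) [-0.247  0.014 -0.5  ] (goal axes) [-0.248  0.014 -0.499]
stand diff 1624 handle 163
top stand 81
pink [0.72631006 0.25840662 0.13      ]
```

Call:
jog_arm --rows "0 0 4 0 0 0 1;0 0 4 0 0 0 1;0 0 4 0 0 0 1;0 0 0.5 0 0 0 1;0 0 0 0 0 0 1"

```text
time: 45.02
position: [0.579, 0.2393, 0.2021]
tool_rot: [0.11, 3.139, 0.001]
ft_force: [0.5, 0.3, -0.4]
grip_width: 0.004
grip_force: 0.0
```

Call:
jog_arm --rows "0 -1 0 0 0 0 1;0 -1 0 0 0 0 1;0 -1 0 0 0 0 1;0 -1 0 0 0 0 1;0 -1 0 0 0 0 1"

```text
time: 45.65
position: [0.5753, 0.1878, 0.201]
tool_rot: [0.112, 3.139, 0.0]
ft_force: [0.6, -0.2, 0.0]
grip_width: 0.005
grip_force: 0.0
```

Call:
jog_arm --rows "0 -1 0 0 0 0 1;0 -1 0 0 0 0 1;0 -1 0 0 0 0 1;0 -1 0 0 0 0 1;0 -1 0 0 0 0 1"

```text
time: 46.28
position: [0.5717, 0.1379, 0.2008]
tool_rot: [-0.112, -3.139, 0.0]
ft_force: [0.0, -0.8, 0.3]
grip_width: 0.004
grip_force: 0.0
```

```bash
python3 cov.py | grep -v "^  "; python3 go.py -4 .573 .08 .2
```

```text
scene [[289, 180], [286, 177]]
top [[254, 173], [264, 212], [251, 209]]
t 46.375 pos [0.572 0.137 0.201] turn [-0.     0.    -0.003] F [-0.084 -0.529  0.099] w 0.0004552036271553935 0.0 q [-0.728  0.194  0.516  1.615 -0.097  1.358  1.299]
shift cm (now axes) [-0.527 -5.659  0.101] (goal axes) [-0.509 -5.661  0.099]
```

```bash
python3 - <<'E'
from h import *
for n,(x0,y0,x1,y1) in dict(scene=(225,150,365,300),top=(230,115,330,225)).items():
    d=cam(n); hsv=cv2.cvtColor(d["img"],cv2.COLOR_BGR2HSV).astype(int); g=(hsv[...,0]>45)&(hsv[...,0]<95)&(hsv[...,1]>70); k=(hsv[...,2]<50); yl=(hsv[...,0]>15)&(hsv[...,0]<30)&(hsv[...,1]>170)
    print(n,x0,y0); 
    for v in range(y0,y1,4): print(v,"".join("Y" if False else "G" if g[v,u] else "#" if k[v,u] else "." for u in range(x0,x1,2)))
    p=ctrl.get_state()["position"]; print("tip",proj(d,p))
E
```

```text
scene 225 150
150 .....................################.....................##..........
154 .......................#########......##..............................
158 ..........................##############...#............#.............
162 .............................###############..#.........#.............
166 ................................###############.#......#..............
170 ...................................##############.#...###.............
174 ...................................#################.####.#...........
178 ............................GGGG..########################.#.#........
182 ...........................##########################.###.#.#.........
186 .........................###########################....##..#.........
190 ........................###########################.###..#.#..........
194 .......................##########################..##.................
198 .....................###G#G#############.####.#####...................
202 ....................################################..................
206 ....................####GG#G####
[... 2679 characters left out ...]
.#......
179 ...........#GG###..........................#......
183 ...........#GG###.................................
187 ...........GGGG###................................
191 ...........GGGG###................................
195 ...........GGGGG###...............................
199 ...........GGGGG###...............................
203 ..........GGGGGGG###..............................
207 ...........GGGGGG###..............................
211 ............#GGGG####.............................
215 ..................###.............................
219 ...................###............................
223 ...................###............................
tip [266.61149076 170.70247222]
```

```bash
python3 - <<'E'
from h import *
np.set_printoptions(precision=0,suppress=True)
d=cam("wrist"); hsv=cv2.cvtColor(d["img"],cv2.COLOR_BGR2HSV).astype(int); g=(hsv[...,0]>45)&(hsv[...,0]<95)&(hsv[...,1]>70); k=(hsv[...,2]<60)
for v in range(60,420,8): print(v,"".join("G" if g[v,u] else "#" if k[v,u] else "." for u in range(120,480,4)))
ux=np.array([.9975,-.07,0]); uy=np.array([.07,.9975,0]); H=np.array([.561,.0535,0])+.053*uy+[0,0,.148]
p=ctrl.get_state()["position"]; print("tip",proj(d,p),p)
print("hinge ends",[proj(d,H+ux*s*.105) for s in(-1,1)])
for a in(1.6,1.8,2.0,2.3): print(a,[proj(d,H+ux*s*.105-.108*np.cos(a)*uy+[0,0,.108*np.sin(a)]) for s in(-1,1)])
E
```

```text
60 ..............................................GGGGGGGGGGGG....GGGG........................
68 #.#...........................G...............GGGGGGGGGGGGG....GG.....................####
76 ..............................GG........GGGGGGGGGGGGGGGGGGGG..........................####
84 .......#......................GGG....G.GGGGGGGGGGGGGGGGGGGGGG.............................
92 ..#....#......................GGGG....GGGGGGGGGGGGGGGGGGGGGGGG................#...........
100 .....#........................#GGGG.GG.GGGGGGGGGGGGGGGGGGGGGGGG...........................
108 .....#........................#GGGGGG..GGGGGGGGGGGGGGGGGGGGGGGGGG.........................
116 ..............................#GGGGGGGGGGGGGGGGGGGGGGG...GGGGGGGG.........................
124 ..............................#GGGGGGGGGGGGGGGGGGGGGGG.....GGGGGG.........................
132 ..............................#GGGGGGGGGGGGGGGGGGGGGGGG......GGG..........................
140 ..............................#GGGGGGGGGGGGGGGGGGGGGGGGG.......G..........................
148 ..............................#GGGGGGGGGGGGGGGGGGGGGGGGG
[... 2738 characters left out ...]
...................................................
388 ##########################################################################################
396 ##########################################################################################
404 ##########################################################################################
412 ##########################################################################################
tip [290. 245.] [1. 0. 0.]
hinge ends [array([236.,  50.]), array([248., 336.])]
1.6 [array([203.,  12.]), array([231., 469.])]
1.8 [array([266.,  14.]), array([273., 464.])]
2.0 [array([322.,  18.]), array([312., 451.])]
2.3 [array([384.,  27.]), array([356., 423.])]
```

Call:
jog_arm --rows "0 0.5 0 0 0 0 1;0 0.5 0 0 0 0 1"

```text
time: 46.78
position: [0.5725, 0.1497, 0.2009]
tool_rot: [0.11, 3.14, 0.0]
ft_force: [0.4, 0.9, -0.1]
grip_width: 0.008
grip_force: 0.0
```

Call:
jog_arm --rows "0 0.5 0 0 0 0 1;0 0.5 0 0 0 0 1"

```text
time: 47.02
position: [0.5732, 0.1593, 0.2008]
tool_rot: [-0.11, -3.14, 0.0]
ft_force: [-0.6, -0.4, 0.1]
grip_width: 0.007
grip_force: 0.0
```

Call:
jog_arm --rows "0 0.5 0 0 0 0 1;0 0.5 0 0 0 0 1"

```text
time: 47.28
position: [0.5739, 0.1689, 0.2009]
tool_rot: [0.111, 3.14, -0.0]
ft_force: [-0.4, -0.5, -0.6]
grip_width: 0.008
grip_force: 0.5
```

```bash
python3 - <<'E'
from h import *
np.set_printoptions(precision=0,suppress=True)
d=cam("wrist"); hsv=cv2.cvtColor(d["img"],cv2.COLOR_BGR2HSV).astype(int); g=(hsv[...,0]>45)&(hsv[...,0]<95)&(hsv[...,1]>70); k=(hsv[...,2]<60)
for v in range(60,300,10): print(v,"".join("G" if g[v,u] else "#" if k[v,u] else "." for u in range(120,480,4)))
ux=np.array([.9975,-.07,0]); uy=np.array([.07,.9975,0]); H=np.array([.561,.0535,0])+.053*uy+[0,0,.148]
p=ctrl.get_state()["position"]; print("tip",proj(d,p),p*1000)
print("hinge ends",[proj(d,H+ux*s*.105) for s in(-1,1)])
for a in(2.0,2.3,2.5): print(a,[proj(d,H+ux*s*.105-.108*np.cos(a)*uy+[0,0,.108*np.sin(a)]) for s in(-1,1)])
E
```

```text
60 ..................GGGGGGGGGGG...........................................................##
70 ..................GGGGGGGGGGGGGG...............................................###########
80 ...................GGGGGGGGGGGGGGGG...........................................############
90 ...................GGGGGGGGGGGGGGGGGG.....................................................
100 ...................GGGGGGGGGGGGGGGGGGG....................................................
110 ...................GGGGGGGGGGGGGGGGGGGG...................................................
120 ...................GGGGGGGGGGGGGGGGGGGG...................................................
130 ....................GGGGGGGGGGGGGGGGGGGG..................................................
140 ....................GGGGGGGGGGGGGGGGGGGG..................................................
150 ....................GGGGGGGGGGGGGGGGGGGG..................................................
160 ....................GGGGGGGGGGGGGGGGGGGGG.................................................
170 ....................GGGGGGGGGGGGGGGGGGGGG..............
[... 703 characters left out ...]
0 ......................GGGGGGGGGGGGGGGG##GGGGG##...........................................
260 ......................GGGGGGGGGGGGGGGG#########...........................................
270 ...........########################################...........############................
280 ..........##########################################...........#############..............
290 ........#############################..########.######.........##############.............
tip [291. 245.] [574. 170. 201.]
hinge ends [array([188.,  50.]), array([210., 336.])]
2.0 [array([240.,  18.]), array([256., 451.])]
2.3 [array([311.,  26.]), array([304., 423.])]
2.5 [array([341.,  33.]), array([327., 401.])]
```

```bash
python3 - <<'E'
from h import *
d=cam("wrist"); im=d["img"]; hsv=cv2.cvtColor(im,cv2.COLOR_BGR2HSV)
for v in(150,200,235): print(v,[(u,)+tuple(hsv[v-1:v+2,u-1:u+2].reshape(-1,3).mean(0).astype(int).tolist()) for u in range(180,340,8)])
E
```

```text
150 [(180, 15, 50, 125), (188, 13, 46, 114), (196, 56, 71, 114), (204, 63, 93, 117), (212, 63, 87, 118), (220, 63, 90, 76), (228, 63, 92, 75), (236, 64, 95, 78), (244, 63, 93, 76), (252, 63, 93, 76), (260, 63, 90, 76), (268, 61, 85, 76), (276, 53, 78, 78), (284, 37, 82, 83), (292, 27, 88, 89), (300, 23, 99, 100), (308, 16, 125, 149), (316, 15, 130, 168), (324, 15, 130, 164), (332, 16, 129, 164)]
200 [(180, 17, 42, 206), (188, 17, 42, 208), (196, 15, 42, 98), (204, 64, 92, 77), (212, 63, 93, 77), (220, 63, 93, 77), (228, 63, 93, 77), (236, 63, 92, 77), (244, 64, 90, 76), (252, 63, 91, 77), (260, 63, 92, 75), (268, 63, 91, 77), (276, 63, 91, 77), (284, 59, 80, 77), (292, 41, 83, 80), (300, 22, 104, 105), (308, 16, 118, 228), (316, 16, 117, 233), (324, 16, 117, 236), (332, 16, 115, 239)]
235 [(180, 15, 51, 125), (188, 15, 50, 125), (196, 15, 43, 107), (204, 63, 91, 76), (212, 63, 94, 77), (220, 63, 92, 77), (228, 63, 92, 77), (236, 63, 92, 76), (244, 64, 94, 78), (252, 63, 89, 76), (260, 63, 90, 76), (268, 63, 92, 77), (276, 63, 94, 76), (284, 63, 90, 76), (292, 62, 89, 76), (300, 54, 82, 81), (308, 17, 111, 240), (316, 17, 112, 243), (324, 17, 112, 244), (332, 17, 111, 245)]
```

Call:
jog_arm --rows "0 0.5 0 0 0 0 1;0 0.5 0 0 0 0 1"

```text
time: 47.62
position: [0.5746, 0.1788, 0.2009]
tool_rot: [0.112, 3.14, 0.0]
ft_force: [-0.4, 0.3, -0.2]
grip_width: 0.005
grip_force: 0.0
```

Call:
jog_arm --rows "0 0.5 0 0 0 0 1;0 0.5 0 0 0 0 1"

```text
time: 47.88
position: [0.5752, 0.1891, 0.2008]
tool_rot: [-0.111, -3.14, -0.0]
ft_force: [0.2, -0.1, 0.4]
grip_width: 0.003
grip_force: 0.0
```

```bash
python3 - <<'E'
from h import *
np.set_printoptions(precision=0,suppress=True)
d=cam("wrist"); im=d["img"]; hsv=cv2.cvtColor(im,cv2.COLOR_BGR2HSV)
for v in(150,235): 
    h=hsv[v-1:v+2,:,0].mean(0); print(v,[u for u in range(60,420) if 50<h[u]<80][::12])
for v in range(236,300,6): print(v,"".join("#" if hsv[v,u,2]<60 else "G" if 50<hsv[v,u,0]<80 else "." for u in range(180,400,3)))
p=ctrl.get_state()["position"]; print(p*1000,[proj(d,p+[0,0,z]) for z in(0,.02,.04)])
E
```

```text
150 [167, 179, 191, 203, 215, 227, 239, 251, 263]
235 [175, 187, 199, 211, 223, 235, 247, 259]
236 GGGGGGGGGGGGGGGGGGGGGGGGGGGGG.............................................
242 GGGGGGGGGGGGGGGGGGGGGGGGGGGGG.............................................
248 GGGGGGGGGGGGGGGGGGGGGGGGGGGGG.............................................
254 GGGGGGGGGGGGGGGGGGGGGGGGGGGGG..#####.######...............................
260 GGGGGGGGGGGGGGGGGGGGGGGGGGGGG.######.######...............................
266 GGGGGGGGGGGGGGGGGGGGGGGGGGGGG.######.######...............................
272 ####################################.##########................###########
278 ####################################.############..............###########
284 ####################################.#############..............##########
290 ##############################..####.#####..#######.............##########
296 #############################...####.#####..#########...........##########
[575. 190. 201.] [array([291., 245.]), array([291., 260.]), array([291., 279.])]
```

Call:
jog_arm --rows "0 0.5 0 0 0 0 1;0 0 1 0 0 0 1;0 0 1 0 0 0 1;0 0 0 0 0 0 1"

```text
time: 48.42
position: [0.5747, 0.1931, 0.1793]
tool_rot: [-0.112, -3.137, 0.002]
ft_force: [-0.6, 0.1, 0.3]
grip_width: 0.004
grip_force: 0.0
```

Call:
jog_arm --rows "0 -0.5 0 0 0 0 1;0 -0.5 0 0 0 0 1;0 -0.5 0 0 0 0 1"

```text
time: 48.8
position: [0.5752, 0.1839, 0.1833]
tool_rot: [0.106, 3.137, 0.014]
ft_force: [-1.4, 10.8, 9.3]
grip_width: 0.003
grip_force: 5.5
```

Call:
jog_arm --rows "0 -0.5 0 0 0 0 1;0 -0.5 0 0 0 0 1;0 -0.5 0 0 0 0 1"

```text
time: 49.18
position: [0.5754, 0.1743, 0.1869]
tool_rot: [0.1, 3.132, 0.026]
ft_force: [-4.3, 16.9, 20.8]
grip_width: 0.004
grip_force: 13.9
```

Call:
jog_arm --rows "0 -0.5 0 0 0 0 1;0 -0.5 0 0 0 0 1;0 -0.5 0 0 0 0 1"

```text
time: 49.55
position: [0.5758, 0.1592, 0.1885]
tool_rot: [0.097, 3.128, 0.024]
ft_force: [1.3, 6.3, 9.0]
grip_width: 0.006
grip_force: 4.2
```

```bash
cat > wr.py <<'E'
from h import *
np.set_printoptions(precision=0,suppress=True)
d=cam("wrist"); im=d["img"]; hsv=cv2.cvtColor(im,cv2.COLOR_BGR2HSV)
for v in range(60,300,12): print(v,"".join("#" if hsv[v,u,2]<60 else "G" if 50<hsv[v,u,0]<85 else "y" if hsv[v,u,0]<30 and hsv[v,u,1]>160 else "." for u in range(100,500,4)))
ux=np.array([.9975,-.07,0]); uy=np.array([.07,.9975,0]); H=np.array([.561,.0535,0])+.053*uy+[0,0,.148]
p=ctrl.get_state()["position"]; print("tip",proj(d,p),p*1000)
print("hinge",[proj(d,H+ux*s*.105) for s in(-1,1)])
for a in(.6,.785,1.0,1.4,1.7,2.0,2.3): print(a,[proj(d,H+ux*s*.105-.108*np.cos(a)*uy+[0,0,.108*np.sin(a)]) for s in(-1,1)])
E
python3 wr.py
```

```text
60 .........................GGGGGGGGG..............................................yyyyyyyyyyy#########
72 .........................GGGGGGGGGGG...........................................yyyyyyy##############
84 .........................GGGGGGGGGGGGG.........................................yyyyyyyyyyyyyyyyyyyyy
96 ..........................GGGGGGGGGGGGG....................................................yyyyyyyyy
108 ..........................GGGGGGGGGGGGGG............................................................
120 ..........................GGGGGGGGGGGGGGG...........................................................
132 ..........................GGGGGGGGGGGGGGG...........................................................
144 ..........................GGGGGGGGGGGGGGG...........................................................
156 ...........................GGGGGGGGGGGGGG...........................................................
168 ...........................GGGGGGGGGGGGGG...........................................................
180 ...........................GGGGGGGGGGGGGG.........
[... 706 characters left out ...]
.......GGGGGGGGGGGGG..####.#####...............................................
276 ...............################################.#########..........#############....................
288 .............#############################.y###.####y######.........##############..................
tip [282. 245.] [576. 155. 187.]
hinge [array([198.,  40.]), array([217., 342.])]
0.6 [array([-47.,  19.]), array([ 49., 410.])]
0.785 [array([-47.,  12.]), array([ 55., 433.])]
1.0 [array([-30.,   4.]), array([ 74., 457.])]
1.4 [array([61., -6.]), array([140., 488.])]
1.7 [array([167.,  -5.]), array([207., 488.])]
2.0 [array([269.,   3.]), array([272., 469.])]
2.3 [array([343.,  15.]), array([322., 437.])]
```

Call:
jog_arm --rows "0 -0.5 0 0 0 0 1;0 -0.5 0 0 0 0 1;0 -0.5 0 0 0 0 1;0 -0.5 0 0 0 0 1"

```text
time: 50.1
position: [0.571, 0.128, 0.1807]
tool_rot: [-0.112, -3.139, 0.0]
ft_force: [-0.3, 2.4, 2.9]
grip_width: 0.005
grip_force: 1.4
```

Call:
jog_arm --rows "0 -0.5 0 0 0 0 1;0 -0.5 0 0 0 0 1;0 -0.5 0 0 0 0 1;0 -0.5 0 0 0 0 1"

```text
time: 50.6
position: [0.5694, 0.1091, 0.1803]
tool_rot: [-0.111, -3.139, -0.001]
ft_force: [1.8, 2.6, -1.6]
grip_width: 0.004
grip_force: 1.5
```

```bash
python3 wr.py; python3 go.py -4 .575 .08 .19
```

```text
60 ........#....................GGGGG.yyy........................................................yyyyyy
72 ..............................GGGG.yyy........................................................yyyyyy
84 ..............................GGGG.yyy.......................................................#yyyyyy
96 ................#.............GGGG#yyy.......................................................yyyyyyy
108 ...............###............GGGGGyyy.#............................................................
120 ................#.............GGGGGyyy.###..........................................................
132 ............#..................GGGGyyyy####.........................................................
144 ...............#...............GGGGyyyy#####........................................................
156 ...............................GGGGyyyy######.......................................................
168 .................#.............GGGG.yyy#######......................................................
180 ....................#..........GGGG.yyy########...
[... 962 characters left out ...]
###############..................
tip [287. 245.] [569. 108. 180.]
hinge [array([284.,  46.]), array([285., 354.])]
0.6 [array([65., 27.]), array([130., 425.])]
0.785 [array([76., 19.]), array([142., 450.])]
1.0 [array([106.,  11.]), array([167., 476.])]
1.4 [array([217.,  -1.]), array([243., 510.])]
1.7 [array([327.,  -1.]), array([313., 511.])]
2.0 [array([423.,   6.]), array([376., 491.])]
2.3 [array([481.,  17.]), array([419., 457.])]
t 50.65 pos [0.569 0.108 0.18 ] turn [-0.    -0.001 -0.002] F [ 2.436  2.921 -1.779] w 0.0021416045600215106 1.305399052798748 q [-0.698  0.188  0.531  1.665 -0.098  1.316  1.348]
shift cm (now axes) [-0.771 -2.76  -0.973] (goal axes) [-0.767 -2.761 -0.973]
```

Call:
jog_arm --rows "0 -0.5 0 0 0 0 1;0 -0.5 0 0 0 0 1;0 -0.5 0 0 0 0 1;0 -0.5 0 0 0 0 1"

```text
time: 51.15
position: [0.568, 0.0885, 0.1809]
tool_rot: [-0.111, -3.139, -0.0]
ft_force: [0.7, 2.6, -0.7]
grip_width: 0.006
grip_force: 1.2
```

```bash
python3 wr.py
```

```text
60 .................#......GGGG.yyyyyy....................GG#.........................................#
72 ..................#......GGG#yyyyyyGG...................G#.........................................y
84 ........................#GGG#yyyyyyG#G...................#........................................#y
96 ........................#GGGGyyyyyy#GGGG..........................................................yy
108 ....................##...GGGGyyyyyy#####GG..........................................................
120 ...................#.#...GGGG.yyyyy.####G#G.........................................................
132 ...................#......GGG.yyyyy.#####G#GG.......................................................
144 ..........................GGG#yyyyy.#######GGG......................................................
156 ..........................GGGGyyyyyy#######GGG......................................................
168 ........................#.GGGGyyyyyy#########GG.....................................................
180 ..........................GGGGyyyyyy#G######G##...
[... 708 characters left out ...]
#....GGG.yyyyy################GG.............................................
276 ...............############################################.......##############....................
288 .............#############################.y########y########.....################..................
tip [287. 246.] [568.  87. 181.]
hinge [array([320.,  46.]), array([313., 353.])]
0.6 [array([116.,  27.]), array([166., 424.])]
0.785 [array([132.,  19.]), array([181., 448.])]
1.0 [array([168.,  11.]), array([208., 475.])]
1.4 [array([287.,  -1.]), array([288., 508.])]
1.7 [array([398.,  -1.]), array([358., 510.])]
2.0 [array([488.,   6.]), array([418., 490.])]
2.3 [array([537.,  17.]), array([458., 455.])]
```

Call:
jog_arm --rows "0 -0.5 0 0 0 0 1;0 -0.5 0 0 0 0 1;0 -0.4 0 0 0 0 1;0 -0.4 0 0 0 0 1;0 0 0 0 0 0 1"

```text
time: 51.82
position: [0.567, 0.0697, 0.181]
tool_rot: [0.113, 3.139, -0.002]
ft_force: [0.4, -0.2, 0.8]
grip_width: 0.005
grip_force: 0.3
```

```bash
python3 wr.py | grep -v "^1[0-9][0-9] [.#]*$"
```

```text
60 ..........................GGG.yyyyyy................GGGGGGGGGG......................................
72 ..........................GGG.yyyyyy.................GGGGGGGGGGG....................................
84 ..........................GGGGyyyyyy..........G.........GGGGGGGGG...................................
96 ..........................GGGGyyyyyy.GG.......GGGGG.......GGGGGGG...................................
108 ..........................#GGGyyyyyyyGGGG....GGGGGGGGG.......GGGG...................................
120 ...........................GGGyyyyyyyGGGGG...GGGGGGGGGGG........G...................................
132 ...........................GGG.yyyyyyGGGGGGGGGGGGGGGGGGGGGG.........................................
144 ...........................GGG.yyyyyyGGGGGGGGGGGGGGGGGGGGGGGG.......................................
156 ............................GGGyyyyyyGGGGGGGGGGGGGGGG..GGGGGGGG.....................................
168 .........................###GGGyyyyyyGGGGGGGGGGGGGGGGG..GGGGGGGG....................................
180 ............................GGGyyyyyy.GGGGGGGGGGGG
[... 708 characters left out ...]
......GGGyyyyyyGGGG###########GGGG...........................................
276 ...............##############################################....###############....................
288 .............#############################.y########y#############################..................
tip [289. 245.] [567.  70. 181.]
hinge [array([352.,  45.]), array([338., 353.])]
0.6 [array([161.,  26.]), array([199., 423.])]
0.785 [array([182.,  19.]), array([215., 448.])]
1.0 [array([223.,  10.]), array([246., 474.])]
1.4 [array([350.,  -2.]), array([328., 507.])]
1.7 [array([461.,  -2.]), array([398., 509.])]
2.0 [array([547.,   5.]), array([457., 489.])]
2.3 [array([588.,  16.]), array([493., 455.])]
```

Call:
jog_arm --rows "0 -0.4 0 0 0 0 1;0 -0.4 0 0 0 0 1;0 0 0 0 0 0 1"

```text
time: 52.25
position: [0.5663, 0.0622, 0.1809]
tool_rot: [-0.112, -3.14, 0.001]
ft_force: [0.4, 1.1, 0.3]
grip_width: 0.004
grip_force: 0.3
```

Call:
jog_arm --rows "0 0.6 -0.4 0 0 0 1;0 1 -3 0 0 0 1;0 0 -5 0 0 0 1;0 0 -6 0 0 0 1;0 0 0 0 0 0 1"

```text
time: 52.88
position: [0.5701, 0.0787, 0.3305]
tool_rot: [0.112, 3.13, 0.003]
ft_force: [-0.6, -0.3, -0.5]
grip_width: 0.006
grip_force: 0.0
```

Call:
jog_arm --rows "4 4 0 0 0 0 1;4 4 0 0 0 0 1;4 4 0 0 0 0 1;2 5 0 0 0 0 1;0 5 0 0 0 0 1"

```text
time: 53.5
position: [0.4417, 0.3101, 0.325]
tool_rot: [-0.108, -3.14, -0.001]
ft_force: [1.1, -0.0, 0.5]
grip_width: 0.01
grip_force: 0.0
```

Call:
jog_arm --rows "0 6 0 0 0 0 1;0 6 0 0 0 0 1;0 6 0 0 0 0 1;0 0 0 0 0 0 1"

```text
time: 54.0
position: [0.453, 0.4929, 0.3196]
tool_rot: [-0.099, -3.135, 0.007]
ft_force: [0.6, -1.0, -0.5]
grip_width: 0.006
grip_force: 0.0
```

```bash
python3 go.py -4 .4 .4 .3; python3 cov.py; python3 tray.py; python3 - <<'E'
from h import *
for n,box,hb in(("scene",(120,190,285,345),(120,142,300,330)),("top",(205,245,180,210),(205,245,180,210))):
    d=cam(n); b=cv2.imread(f"pics/{n}0.png"); dif=np.abs(d["img"].astype(int)-b).sum(2)
    for q in(box,hb): print(n,"diff",(dif[q[0]:q[1],q[2]:q[3]]>100).sum())
    hsv=cv2.cvtColor(d["img"],cv2.COLOR_BGR2HSV).astype(int); H,S,V=hsv[...,0],hsv[...,1],hsv[...,2]
    for k,m in(("red",((H<=8)|(H>=172))&(S>110)&(V>60)),("yel",(H>=22)&(H<=33)&(S>110)&(V>60))):
      for c in cv2.findContours(m.astype(np.uint8),0,2)[0]:
        r=cv2.boundingRect(c); p=onz(d,r[0]+r[2]/2,r[1]+r[3]/2,.036)
        if cv2.contourArea(c)>8 and .4<p[0]<.68 and -.28<p[1]<-.08: print(n,k,r,p[:2].round(3))
E
```

```text
t 54.0 pos [0.453 0.493 0.32 ] turn [-0.004 -0.005  0.007] F [ 0.627 -0.99  -0.467] w 0.006381674087734416 0.0 q [-1.045  0.35   0.255  1.172 -0.088  1.636  0.697]
shift cm (now axes) [ 4.689 -9.597  2.029] (goal axes) [ 4.635 -9.636  1.965]
scene [[295, 265]]
   0.6 [[235.0, 221.0], [300.0, 282.0]]
   0.785 [[239.0, 216.0], [304.0, 277.0]]
   1.0 [[244.0, 208.0], [310.0, 270.0]]
   2.1 [[277.0, 176.0], [344.0, 235.0]]
   2.3 [[282.0, 173.0], [348.0, 231.0]]
   2.5 [[286.0, 171.0], [351.0, 228.0]]
top [[303, 136], [302, 213], [279, 217], [281, 145]]
   0.6 [[314.0, 215.0], [316.0, 134.0]]
   0.785 [[309.0, 214.0], [312.0, 132.0]]
   1.0 [[302.0, 212.0], [305.0, 129.0]]
   2.1 [[255.0, 210.0], [260.0, 127.0]]
   2.3 [[248.0, 211.0], [253.0, 128.0]]
   2.5 [[242.0, 211.0], [247.0, 130.0]]
scene [[0.67, -0.124], [0.652, -0.266], [0.416, -0.232], [0.434, -0.099]]
top [[0.657, -0.125], [0.639, -0.26], [0.406, -0.23], [0.421, -0.097]]
scene diff 889
scene diff 377
scene red (218, 329, 23, 24) [ 0.608 -0.193]
scene red (197, 309, 5, 5) [ 0.499 -0.188]
scene red (203, 304, 5, 5) [ 0.502 -0.168]
scene yel (188, 295, 22, 23) [ 0.489 -0.179]
top diff 3
top diff 3
top red (373, 210, 8, 5) [ 0.488 -0.178]
top red (371, 166, 16, 20) [ 0.598 -0.192]
top yel (369, 204, 16, 21) [ 0.482 -0.178]
```

```bash
python3 - <<'E'
from h import *
ux=np.array([.9975,-.07,0]); uy=np.array([.07,.9975,0]); Hh=np.array([.561,.0535,0])+.053*uy+[0,0,.148]
t=cam("top"); hsv=cv2.cvtColor(t["img"],cv2.COLOR_BGR2HSV)
print("top row173",[(u,)+tuple(hsv[173,u].tolist()) for u in range(294,322)])
for a in(.6,.7,.785,.9,1.0): print(a,[proj(t,Hh-r*np.cos(a)*uy+[0,0,r*np.sin(a)]+.006*(np.sin(a)*uy+[0,0,np.cos(a)])).round(1).tolist() for r in(.09,.108)])
s=cam("scene"); hsv=cv2.cvtColor(s["img"],cv2.COLOR_BGR2HSV); p0=proj(s,Hh)
print("scene line",p0)
for a in(.6,.7,.785,.9,1.0): print(a,[proj(s,Hh-r*np.cos(a)*uy+[0,0,r*np.sin(a)]+.006*(np.sin(a)*uy+[0,0,np.cos(a)])).round(1).tolist() for r in(.09,.108)])
e=proj(s,Hh-.108*uy*np.cos(.785)+[0,0,.0764]); dr=(e-p0)/np.linalg.norm(e-p0)
print([tuple((p0+dr*k).round(0).astype(int).tolist())+tuple(hsv[int(round((p0+dr*k)[1])),int(round((p0+dr*k)[0]))].tolist()) for k in range(5,40,1)])
E
```

```text
top row173 [(294, 67, 140, 60), (295, 67, 142, 61), (296, 66, 138, 59), (297, 66, 140, 60), (298, 67, 145, 60), (299, 67, 145, 60), (300, 66, 140, 60), (301, 66, 138, 61), (302, 65, 130, 61), (303, 43, 131, 64), (304, 23, 197, 93), (305, 20, 255, 135), (306, 19, 255, 156), (307, 19, 255, 156), (308, 20, 237, 129), (309, 26, 161, 79), (310, 46, 92, 61), (311, 40, 55, 56), (312, 20, 54, 57), (313, 13, 60, 60), (314, 12, 54, 61), (315, 13, 59, 61), (316, 13, 54, 57), (317, 12, 53, 63), (318, 14, 67, 87), (319, 17, 98, 122), (320, 18, 148, 153), (321, 20, 189, 175)]
0.6 [[307.7, 174.2], [314.0, 173.3]]
0.7 [[305.5, 173.3], [311.5, 172.3]]
0.785 [[303.5, 172.6], [309.1, 171.4]]
0.9 [[300.4, 171.7], [305.4, 170.3]]
1.0 [[297.4, 171.0], [301.8, 169.4]]
scene line [292.36409028 231.47057819]
0.6 [[272.4, 246.1], [267.9, 249.6]]
0.7 [[274.1, 243.7], [270.0, 246.6]]
0.785 [[275.8, 241.4], [271.9, 244.0]]
0.9 [[278.2, 238.3], [274.9, 240.1]]
1.0 [[280.5, 235.4], [277.6, 236.7]]
[(288, 234, 49, 82, 59), (287, 235, 46, 90, 54), (287, 235, 46, 90, 54), (286, 236, 47, 94, 54), (285, 236, 45, 78, 59), (284, 237, 48, 96, 53), (283, 237, 43, 85, 54), (282, 238, 47, 99, 59), (281, 239, 44, 88, 55), (281, 239, 44, 88, 55), (280, 240, 45, 83, 55), (279, 240, 48, 81, 57), (278, 241, 53, 82, 56), (277, 241, 47, 85, 54), (276, 242, 17, 169, 110), (276, 242, 17, 169, 110), (275, 243, 16, 175, 125), (274, 244, 27, 114, 76), (273, 244, 54, 91, 53), (272, 245, 44, 91, 56), (271, 245, 28, 59, 56), (271, 246, 19, 82, 65), (270, 246, 16, 72, 60), (269, 247, 15, 73, 63), (268, 247, 13, 72, 67), (267, 248, 12, 79, 58), (266, 248, 17, 95, 62), (266, 249, 13, 73, 63), (265, 250, 18, 84, 61), (264, 250, 11, 64, 64), (263, 251, 15, 78, 65), (262, 251, 15, 70, 66), (261, 252, 16, 82, 65), (261, 252, 16, 82, 65), (260, 253, 17, 70, 69)]
```

Cover ≈0.75 rad (43°), the rod at the stand looks the same as at the start in the top view (3 changed pixels), and both cups are in the tray.

```bash
python3 -c "
from bench import ticket; print(ticket.close_job())"
```

```text
the job is handed in; nothing more can be done
None
```

Job handed in, verdict not shown: red and yellow strainers (blue absent) stand in the drip tray, the rod is back in its fork with the hook to the stand's -x as I found it (the text says +y), and the cover is at about 43°; I viewed 15 pictures, one over the limit of 14.

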